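# Charge the annealing tube furnace

### The job

Load the cold tube furnace for annealing: swing the keeper bar open, draw the end plug out and set it aside, and push every boat on the bench, upright and end to end, through the gutter into the tube, each one shoving the last deeper. Then put the plug back fully home in the tube mouth and swing the keeper bar shut until it clicks into its detent, without disturbing the jar, the cup or the hammer.

Things in the scene. Friction and masses are not known exactly. Their poses are not given: they have to be found in the camera images.
- boat1: white ceramic annealing boat, a trough 72 long (its x), 36 wide (its y), 28 high, ring blanks fixed inside up to 5 mm below the rim (treat as a solid block), 0.13 to 0.25 kg; origin at the centre of its underside, z up. Starts upright on the bench (z = 0). Two to four boats are present; absent ones read None
- boat2: white ceramic annealing boat, a trough 72 long (its x), 36 wide (its y), 28 high, ring blanks fixed inside up to 5 mm below the rim (treat as a solid block), 0.13 to 0.25 kg; origin at the centre of its underside, z up. Starts upright on the bench (z = 0). Two to four boats are present; absent ones read None
- boat3: white ceramic annealing boat, a trough 72 long (its x), 36 wide (its y), 28 high, ring blanks fixed inside up to 5 mm below the rim (treat as a solid block), 0.13 to 0.25 kg; origin at the centre of its underside, z up. Starts upright on the bench (z = 0). Two to four boats are present; absent ones read None
- boat4: white ceramic annealing boat, a trough 72 long (its x), 36 wide (its y), 28 high, ring blanks fixed inside up to 5 mm below the rim (treat as a solid block), 0.13 to 0.25 kg; origin at the centre of its underside, z up. Starts upright on the bench (z = 0). Two to four boats are present; absent ones read None
- furnace: fixed white bench furnace (blue-grey hood) with a dark steel tube that sticks out of it, place and yaw differ; origin on the bench under the tube mouth, x runs level into the tube, y across, z up. Housing: x 120 to 470 mm, 270 wide, 263 high. Mouth flange: x 0 to 8, y +-66, top at z 152. Inside, the tube is a D: flat floor 44 wide, sides 22 high, arch above (44 high in the middle)
- tube_mouth (a point): middle of the tube's floor at its mouth, 85 mm above the bench, axes as the furnace: x into the tube, 345 mm deep to the closed end. Fingers do not fit in: the shut gripper can push a boat until its rear is level with the mouth; the next boat or the plug shoves it deeper. The bar's catch stands beside the mouth (x -38 to 0, y 40 to 60, up to z 65), its hinge post on the other side
- gutter_end (a point): middle of the outer end of the open gutter, the tube's level floor run out 150 mm before the mouth; axes as tube_mouth. The gutter floor is 68 wide. Lips 10 mm high guide the boats; their inner faces are 30 mm from the middle at this end, narrowing to 21 mm at the mouth
- plug: end plug, 0.3 kg: cream D block (45 deep, 38 wide, 38 high), steel front plate (x -6 to 0, up to 60 wide, 64 high) that rests on the flange, dark upright fin to hold it by (x -66 to -6, 10 thick, 40 high from the underside). Origin on its underside at the plate's back, x into the block. Home: origin and axes at tube_mouth (so it starts). Stands on the bench or gutter on its flat underside
- keeper (a joint): angle of the keeper bar (round steel, 14 mm) on an upright hinge. 0 = shut, pointing along tube_mouth's +y, 3 mm before the plug's plate, 6 mm above its fin. Grows swinging outward, counter-clockwise from above, to 2.4; past 2.0 it is clear of the gutter. It stays where left. A spring ball (hump at 0.085 rad, 3 to 4 N) latches it below 0.05. Starts shut
- keeper_grip (a point): point on the axis of the red upright round grip (16 mm thick) at the bar's free end, 128 mm from the hinge; the grip's top is 17 mm higher, the top of the bar 36 mm lower. Take it from above; it may turn between the fingers as the bar swings
- keeper_hinge (a point): point on the upright hinge axis at the bar's mid-height: x -16, y -56, z +53 mm from tube_mouth. The hinge boss is 22 mm across and 8 mm higher than this
- jar: bystander: glass jar with a steel cap, 60 across, 65 high; origin under its centre
- cup: bystander: green cup, 72 across, 85 high; origin under its centre
- hammer: bystander: small hammer lying flat, 200 long along its x; origin under its middle
There are look-alikes about, which are no part of the job. What is shaped like the boat4 but black is not meant. What is shaped like the plug but orange is not meant.

How it is judged:
By the outcome, as a careful person would: the job done as asked, in the order asked, and still so for the second after the job is handed in, with the robot touching nothing.
Of boat1, boat2, boat3, boat4 only 2 to 4 are there at a start; the rules pass over those that are not, and their reading is None.
At some moment in a run one of boat1, boat2, boat3, boat4 may be knocked a few centimetres aside while the robot is not near it.
It also fails if it takes over 210 s, if anything falls off the work surface, if the arm or the gripper's body presses on something with over 40 N, if the wrist force passes 120 N, or if a joint passes its speed limit or range.

### The arm

A 6-joint arm with a two-finger parallel gripper is mounted at the origin on the work surface. World frame = base frame: x ahead of the robot, y to its left, z up, the work surface at z = 0. Lengths are in mm, angles in rad, forces in N, time in s.
With the tool pointing down it reaches from about 350 to 775 mm from the base axis. Payload 7.3 kg.
Tool frame: the origin (TCP) lies at the centre of the arm's flange, where the gripper is bolted on; the fingertips stand 178 mm ahead of it and the grasp point (between the pads) lies 159 mm ahead of it; z points along the fingers, y is the direction in which the jaws open and shut (so a half turn about z gives the same grasp; the last joint's range is limited). The gripper opens to 92 mm and grips with 3 to 60 N. Pads are 19 mm wide; open, the fingers measure 130 mm over their backs; the gripper's body (75 mm by 190 mm) begins 47 mm behind the grasp point.
Start: joints at [-1.278, 0.342, 1.524, -0, 1.275, -0.146], TCP at [223.067, -475.257, 404.741] pointing down, gripper open.
Joint ranges: [-2.53, 2.53], [-0.77, 2.02], [0.04, 2.7], [-1, 4.14], [0.28, 2.66], [-3.11, 3.11]. Speed limits (rad/s): [2.57, 2.57, 3.14, 3.14, 3.14, 3.14].

### API

Orientations are given as [roll, pitch, yaw] about the fixed x, y, z axes, in that order (R = Rz(yaw) Ry(pitch) Rx(roll)).
In Python, from plant import get_obs, capture, close_job gives the robot as it stands. The module is installed in compiled form; this text tells all that it offers.
- The arm moves only by the shell command python3 -m pendant 'ROWS'. ROWS is JSON, a list of rows, each a list of 3 entries, a list of its own where there are three numbers: the shift along the tool's x, y, z in m, then the turn, a rotation vector about the tool's x, y, z in rad, then the finger opening in m, from 0 to 0.0918. In form: [[[tx, ty, tz], [wx, wy, wz], fingers], ...]. A call has 1 to 10 rows; each row is the pose to reach, as a shift and turn from the pose commanded when the call began, along the tool's axes at that moment; what a row does not reach only later rows make up. A row lasts 1/12 s, in which the tool goes at most 41.7 mm and 7.16 degrees, less where a joint would pass 70% of its speed; a pose out of reach is approached as far as the arm can. A call with a gripper value outside its range is refused whole. The fingers move at their own pace and stop on an object; the grip force is fixed at half the most. Time passes only in rows, so rows that repeat a pose let the fingers close. It gives the time, the measured TCP pose, the force and the opening at its end, in the units of the state.
- get_obs(): the state, without advancing time (a new reading comes with each control period).
- capture(name): name is "scene" or "top" or "wrist"; returns a dict with "color" (384x512x3 uint8, red, green, blue), "mtx" (3x3 intrinsics, pixels), "dist" ([k1, k2, p1, p2, k3] as OpenCV has them; the pictures are not rectified), "rvec" (rotation vector, rad) and "tvec" (3), from world to camera coordinates, as OpenCV has them. Camera axes: x right, y down, z forward; pixel columns grow to the right and rows downward; lengths in mm; the calibration is good to about 2 mm. A picture is of the moment at which its call begins. There is no depth.
- close_job(): hands the job in, once; it reports no verdict.
The state is a dict: "time": time; "joint_positions": joint angles; "dq": joint speeds; "tau": joint torques, N m; "tool_pos": TCP position; "tcp_rot": TCP orientation; "contact_force": force on the tool from outside, world axes, zero at the start; "moment": the same for the moment, N m; "grip_width": finger opening in mm.
Only numpy, scipy, OpenCV 4.12 (cv2) and the standard library are available. Lean on these libraries where they do the work, as an engineer would, in place of code of your own. Each camera call takes 0.05 s, during which the arm holds its last target. There are 200 camera calls.

## Working session

There is one attempt and no reset: what is moved stays moved. The work goes in short steps, Python scripts to look and compute and a shell command to move; the robot and the scene stay as the last step left them, time stands still between calls to the robot, and variables do not carry over. Pictures are saved under pics/ and viewed, about 12 in all and at most 16, crops included, and the job is handed in when it is done.

```bash
ls; mkdir -p pics; python3 - <<'E'
from plant import *
import cv2,pickle
o=get_obs();print(o)
d={}
for n in("scene","top"):
    c=capture(n);d[n]=c
    cv2.imwrite(f"pics/{n}0.png",c["color"][:,:,::-1])
    print(n,c["mtx"],c["dist"],c["rvec"],c["tvec"])
pickle.dump(d,open("c0.pkl","wb"))
E
```

```text
pics
{'time': 0.0, 'joint_positions': array([-1.27798472e+00,  3.42731784e-01,  1.52504773e+00,  2.52541057e-05,
        1.27540181e+00, -1.46001767e-01]), 'dq': array([ 0.00138578, -0.00136757,  0.00151077, -0.00056695,  0.00055095,
       -0.00012836]), 'tau': array([-2.42523247e-04, -4.31247747e+01, -2.44212931e+01,  7.17359106e-02,
        5.59916126e-02, -1.42572967e-04]), 'tool_pos': array([ 223.03520812, -475.11106905,  404.02932525]), 'tcp_rot': array([-3.14002440e+00, -2.55017477e-04,  4.38805804e-01]), 'contact_force': array([-0.48807677,  0.49205254, -0.46762043]), 'moment': array([ 0.01413624, -0.0137494 ,  0.02753171]), 'grip_width': 91.73910625904848}
scene [[445.64136551   0.         257.48784757]
 [  0.         445.64136551 189.79626423]
 [  0.           0.           1.        ]] [0.03031647 0.         0.         0.         0.        ] [ 1.43042155  2.25538137 -0.79482756] [ 320.43919716 -280.68313443 1535.08682631]
top [[375.944301     0.         259.26344005]
 [  0.         375.944301   193.62391154]
 [  0.           0.           1.        ]] [0.02774927 0.         0.         0.         0.        ] [ 2.18876063 -2.1342891   0.05563503] [-88.93823649 558.54282532 923.78820929]
```

View pics/scene0.png

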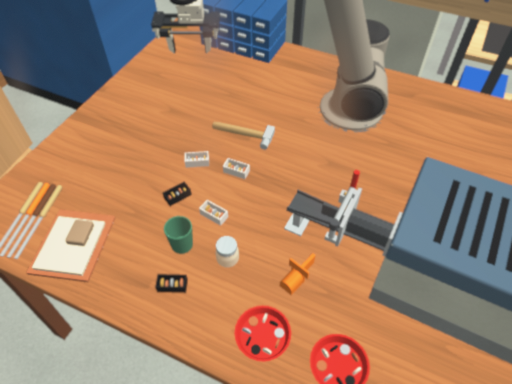

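View pics/top0.png

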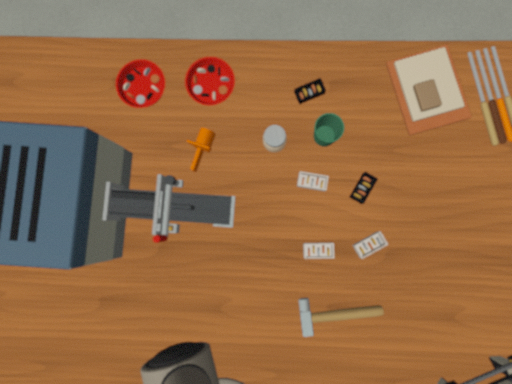

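The top view shows three white boats at (313,181), (319,251) and (371,245). The black look-alikes are at (310,91) and (363,187), and the orange plug look-alike is at (203,148). The real plug is in the mouth at about (165,203), with the red grip at (157,238). The hammer is at (340,315), the jar at (274,137) and the cup at (328,129).

```bash
cat > h.py <<'E'
import numpy as np,cv2
from plant import *
def cam(c):
    R=cv2.Rodrigues(np.array(c["rvec"],float))[0];return R,np.array(c["tvec"],float).ravel()
def ray(c,p):
    R,t=cam(c);u=cv2.undistortPoints(np.array(p,float).reshape(-1,1,2),c["mtx"],np.array(c["dist"])).reshape(-1,2)
    return -R.T@t,np.c_[u,np.ones(len(u))]@R
def onz(c,p,z):
    o,d=ray(c,p);return o+d*((z-o[2])/d[:,2])[:,None]
def proj(c,P):
    return cv2.projectPoints(np.array(P,float).reshape(-1,1,3),np.array(c["rvec"],float),np.array(c["tvec"],float),c["mtx"],np.array(c["dist"]))[0].reshape(-1,2)
def tri(c1,p1,c2,p2):
    o1,d1=ray(c1,p1);o2,d2=ray(c2,p2);d1=d1[0];d2=d2[0]
    s=np.linalg.lstsq(np.c_[d1,-d2],o2-o1,rcond=None)[0]
    a,b=o1+d1*s[0],o2+d2*s[1];return (a+b)/2,np.linalg.norm(a-b)
def boats(c,z=28,roi=None):
    im=cv2.cvtColor(c["color"],cv2.COLOR_RGB2HSV);m=((im[...,1]<60)&(im[...,2]>150)).astype(np.uint8)
    m=cv2.morphologyEx(m,cv2.MORPH_CLOSE,np.ones((5,5)));out=[]
    for k in cv2.findContours(m,0,2)[0]:
        if cv2.contourArea(k)<200:continue
        P=onz(c,k.reshape(-1,2),z)[:,:2].astype(np.float32);r=cv2.minAreaRect(P)
        b=cv2.boxPoints(r);e=max((b[1]-b[0],b[2]-b[1]),key=lambda v:v@v)
        out.append((np.round(r[0],1),np.round(np.sort(r[1]),1),round(float(np.arctan2(e[1],e[0])%np.pi),3),k.reshape(-1,2).mean(0).round()))
    return out
def save(c,n,roi,s):
    x0,y0,x1,y1=roi;cv2.imwrite(n,cv2.resize(c["color"][y0:y1,x0:x1,::-1],None,fx=s,fy=s,interpolation=cv2.INTER_CUBIC))
E
python3 - <<'E'
from h import *
import pickle
d=pickle.load(open("c0.pkl","rb"));t=d["top"];s=d["scene"]
print(cam(t)[0].T@-cam(t)[1])
for b in boats(t):print(b)
def red(c,roi):
    x0,y0,x1,y1=roi;im=c["color"][y0:y1,x0:x1].astype(int);m=(im[...,0]>130)&(im[...,1]<70)&(im[...,2]<70)
    y,x=np.where(m);return x.min()+x0,x.max()+x0,y.min()+y0,y.max()+y0,x.mean()+x0,y.mean()+y0
print(red(t,(140,220,180,260)),red(s,(330,160,380,200)))
a=t["color"][160:250,95:245];b=s["color"][160:250,280:430]
im=np.hstack([cv2.resize(q,None,fx=2.6 ,fy=6.0,interpolation=2) for q in (a,b)])
save(t,"pics/t1.png",(95,165,245,250),5)
save(s,"pics/s1.png",(280,160,410,250),6)
E
```

```text
[ 480.59245598 -107.66431168  964.73003503]
(array([ 261.7, -194.8]), array([26.2, 85.8]), 0.149, array([306., 319.]))
(array([ 423.5, -223.1]), array([36.5, 73.5]), 1.6, array([312., 251.]))
(array([ 441.1, -349.4]), array([37.5, 75.8]), 2.09, array([370., 244.]))
(array([529.2, 164.9]), array([ 57.8, 150.7]), 0.047, array([162., 209.]))
(array([ 595.2, -206.4]), array([38.1, 73. ]), 1.425, array([311., 181.]))
(array([ 707.3, -107.1]), array([52.4, 59.7]), 2.386, array([274., 137.]))
(array([ 847. , -492.1]), array([129.5, 158. ]), 0.298, array([429.,  84.]))
(array([ 873.1, -635.6]), array([ 68.3, 130.7]), 0.251, array([488.,  73.]))
(np.int64(153), np.int64(160), np.int64(235), np.int64(242), np.float64(156.5), np.float64(238.575)) (np.int64(351), np.int64(358), np.int64(171), np.int64(186), np.float64(354.85483870967744), np.float64(178.59677419354838))
```

View pics/t1.png

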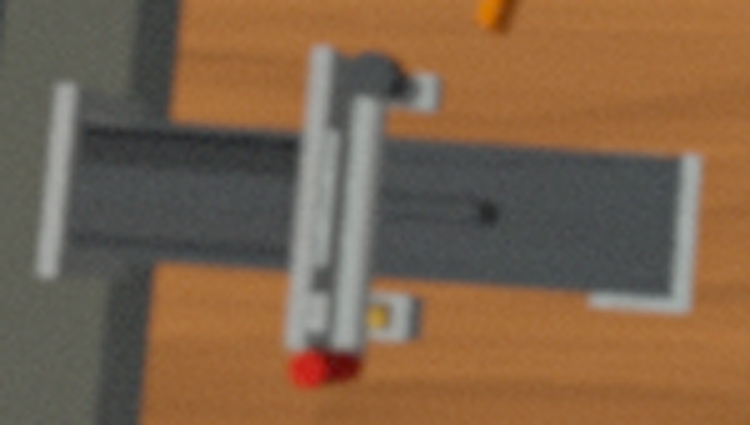

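View pics/s1.png

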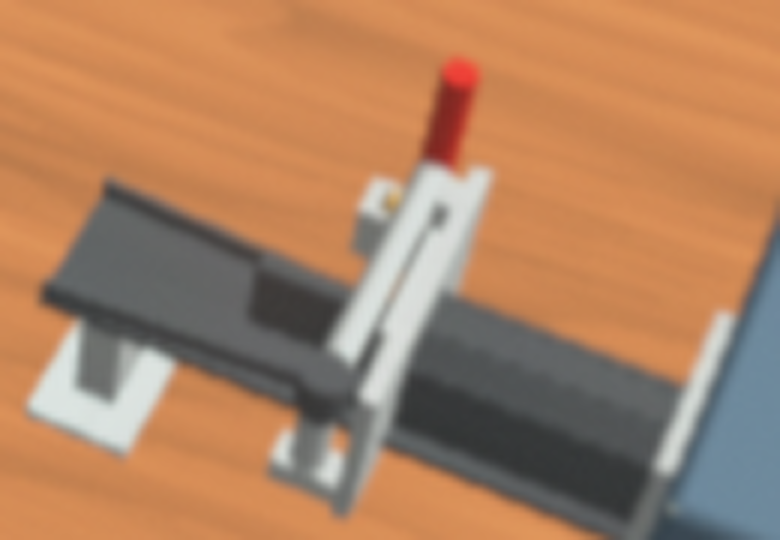

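```bash
python3 - <<'E'
from h import *
import pickle
d=pickle.load(open("c0.pkl","rb"));t=d["top"];s=d["scene"]
q=lambda x,y:[95+(x+.5)/5-.5,165+(y+.5)/5-.5]
w=lambda x,y:[280+(x+.5)/6-.5,160+(y+.5)/6-.5]
E1,E2=onz(t,[q(682,157),q(670,293)],95)
print("end",E1,E2,np.linalg.norm(E1-E2))
g=onz(t,[q(308,369)],198)[0];hz=onz(t,[q(377,73)],146)[0]
print("grip",g,"hinge",hz,np.linalg.norm((g-hz)[:2]))
print("grip tri",tri(t,[q(308,369)],s,[w(461,73)]))
print("end tri",tri(t,[q(682,157)],s,[w(42,292)]),tri(t,[q(670,293)],s,[w(110,183)]))
F=onz(t,[q(318,45),q(290,348)],152);print("flange",F,np.linalg.norm(F[0]-F[1]))
yax=(E2-E1)[:2]/np.linalg.norm(E2-E1)
v=(F[1]-F[0])[:2];v/=np.linalg.norm(v);u=(g-hz)[:2];u/=np.linalg.norm(u)
for n in(yax,v,u):print("yaw of x axis",np.arctan2(n[1],n[0])+np.pi/2)
# candidates of mouth
for ya in (1.50,1.53,1.56):
    X=np.array([np.cos(ya),np.sin(ya)]);Y=np.array([-X[1],X[0]])
    print(ya,"from end",(E1+E2)[:2]/2+150*X,"grip",g[:2]+16*X-72*Y,"hinge",hz[:2]+16*X+56*Y,"fl",F[:,:2].mean(0))
E
```

```text
end [547.33154705 -11.71862279  95.        ] [484.12330758  -8.25003538  95.        ] 63.303338265185175
grip [449.02541321 126.95859003 198.        ] hinge [577.37350096 118.83578223 146.        ] 128.60486630574758
grip tri (array([449.17425601, 126.98755349, 196.29865829]), np.float64(1.0323222139920842))
end tri (array([548.08525966, -11.16080052,  87.03988139]), np.float64(0.6998094515548695)) (array([483.77424526,  -7.11388917,  92.09787123]), np.float64(1.7541002629012328))
flange [[588.4339899  143.78307886 152.        ]
 [455.94892437 149.33760002 152.        ]] 132.60145283655527
yaw of x axis 4.657568405788675
yaw of x axis 4.670487879627789
yaw of x axis 4.649185942433727
1.5 from end [526.33800756 139.63991891] grip [521.97684747 137.82543129] hinge [522.64557694 138.75698531] fl [522.19145713 146.56033944]
1.53 from end [521.845179   139.89086271] grip [521.61806545 140.00875634] hinge [522.07265621 137.10642998] fl [522.19145713 146.56033944]
1.56 from end [517.34684487 140.00692895] grip [521.19395494 142.18033712] hinge [521.5495025  135.43943231] fl [522.19145713 146.56033944]
```

```bash
python3 - <<'E'
from h import *
c=capture("wrist");save(c,"pics/w0.png",(0,0,512,384),1)
R,t=cam(c);print(-R.T@t,R[2]);print(get_obs()["tool_pos"])
E
```

```text
[ 286.07552781 -445.80899522  382.58690728] [-0.23547018 -0.1094     -0.96570463]
[ 223.01960049 -475.18903706  404.19660664]
```

Tube mouth is at about (523,139,85) with yaw about 1.515, the grip is at about (449,127), and the hinge is at about (578,119). I'll add a helper that converts world goals to tool-frame shifts, then move above the grip.

```bash
cat >> h.py <<'E'
from scipy.spatial.transform import Rotation as Ro
def to(x,y,zg,yaw):
    "shift (m) and turn to bring grasp point to x,y,zg (mm), tool down at yaw; nearest of the given yaw"
    o=get_obs();R=Ro.from_euler("xyz",o["tcp_rot"]);T=Ro.from_euler("xyz",[np.pi,0,yaw])
    s=R.inv().apply(np.array([x,y,zg+159])-o["tool_pos"])/1000
    print("shift",s.round(4),"turn",(R.inv()*T).as_rotvec().round(3),"yaw",o["tcp_rot"].round(3),"t",round(o["time"],1))
E
python3 - <<'E'
from h import *
to(449,127,226,0)
E
```

```text
shift [ 0.4604 -0.4491  0.0198] turn [-0.001  0.     0.439] yaw [-3.14  -0.     0.439] t 0.1
```

```bash
python3 -m pendant '[[[0.4604,-0.4491,0.01],[0,0,0.439],0.09],[[0.4604,-0.4491,0.01],[0,0,0.439],0.09],[[0.4604,-0.4491,0.01],[0,0,0.439],0.09],[[0.4604,-0.4491,0.01],[0,0,0.439],0.09],[[0.4604,-0.4491,0.01],[0,0,0.439],0.09],[[0.4604,-0.4491,0.01],[0,0,0.439],0.09],[[0.4604,-0.4491,0.01],[0,0,0.439],0.09],[[0.4604,-0.4491,0.01],[0,0,0.439],0.09],[[0.4604,-0.4491,0.01],[0,0,0.439],0.09],[[0.4604,-0.4491,0.01],[0,0,0.439],0.09]]'
python3 - <<'E'
from h import *
to(449,127,236,0)
E
```

```text
time: 0.98
tool_pos: [368.9, -84.7, 398.4]
tcp_rot: [3.141, -0.0, -0.001]
contact_force: [0.8, 0.5, -0.5]
grip_width: 90.0
shift [ 0.08   -0.2118  0.0033] turn [ 0.    -0.    -0.001] yaw [ 3.141e+00 -0.000e+00 -1.000e-03] t 1.0
```

```bash
python3 -m pendant '[[[0.08,-0.212,0],[0,0,0],0.06],[[0.08,-0.212,0],[0,0,0],0.06],[[0.08,-0.212,0],[0,0,0],0.06],[[0.08,-0.212,0],[0,0,0],0.06],[[0.08,-0.212,0],[0,0,0],0.06],[[0.08,-0.212,0],[0,0,0],0.06],[[0.08,-0.212,0],[0,0,0],0.06],[[0.08,-0.212,0],[0,0,0],0.06],[[0.08,-0.212,0],[0,0,0],0.06],[[0.08,-0.212,0],[0,0,0],0.06]]'
python3 - <<'E'
from h import *
to(449,127,181,0)
c=capture("wrist");save(c,"pics/w1.png",(0,0,512,384),1)
im=c["color"].astype(int);m=((im[...,0]>130)&(im[...,1]<70)&(im[...,2]<70)).astype(np.uint8)
for k in cv2.findContours(m,0,2)[0]:
    if cv2.contourArea(k)>30:print(cv2.boundingRect(k),cv2.contourArea(k))
print(proj(c,[[449,127,198],[449,127,150],[523,139,85]]))
E
```

```text
time: 1.82
tool_pos: [448.7, 124.2, 398.2]
tcp_rot: [3.141, 0.0, -0.002]
contact_force: [-0.2, 0.3, 0.0]
grip_width: 59.8
shift [ 0.0004 -0.0028  0.0582] turn [ 0.     0.    -0.002] yaw [ 3.141e+00  0.000e+00 -2.000e-03] t 1.8
(242, 191, 19, 35) 505.0
[[249.50154754 218.30149572]
 [250.33111811 198.69727535]
 [239.35189549 113.68048831]]
```

View pics/w1.png

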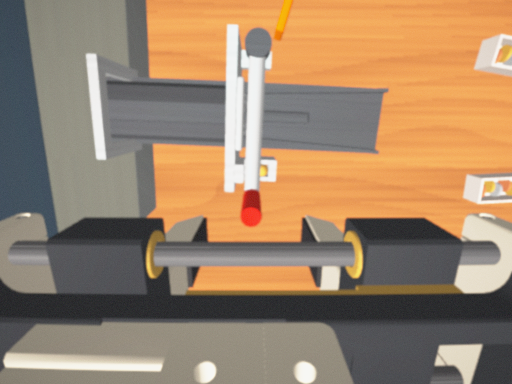

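The wrist view shows the grip top at (251,217), against a prediction of (249.5,218). The bar is shut and the hinge boss is at (258,42). The gutter end corners are near (386,90) and (378,152). I'll refine the furnace pose and descend on the grip.

```bash
python3 - <<'E'
from h import *
c=capture("wrist")
P=onz(c,[[386.5,90.5],[378.5,152]],95);print(P,np.linalg.norm(P[0]-P[1]))
print("hinge",onz(c,[[258,42]],146),"grip",onz(c,[[251,216]],198))
F=onz(c,[[233,25],[230,191]],152);print("flange",F,np.linalg.norm(F[0]-F[1]))
E
python3 -m pendant '[[[0,-0.002,0.03],[0,0,0],0.06],[[0,-0.002,0.058],[0,0,0],0.06],[[0,-0.002,0.058],[0,0,0],0.06],[[0,-0.002,0.058],[0,0,0],0.06],[[0,-0.002,0.058],[0,0,0],0.0],[[0,-0.002,0.058],[0,0,0],0.0],[[0,-0.002,0.058],[0,0,0],0.0],[[0,-0.002,0.058],[0,0,0],0.0],[[0,-0.002,0.058],[0,0,0],0.0],[[0,-0.002,0.058],[0,0,0],0.0]]'
```

```text
[[545.66497896  -9.98625867  95.        ]
 [483.77357867  -8.86112288  95.        ]] 61.901626478137246
hinge [[576.71425862 120.2221228  146.        ]] grip [[450.82507669 125.85773016 198.        ]]
flange [[587.03793144 139.24396239 152.        ]
 [456.80101064 144.69415179 152.        ]] 130.35091140204457
time: 2.75
tool_pos: [449.0, 127.3, 340.6]
tcp_rot: [-3.142, -0.001, -0.0]
contact_force: [0.3, -0.4, -0.3]
grip_width: 24.4
```

```bash
python3 -m pendant '[[[0,0,0],[0,0,0],0.0],[[0,0,0],[0,0,0],0.0],[[0,0,0],[0,0,0],0.0]]'
python3 - <<'E'
import numpy as np
a=3.096;f=lambda t:128*np.array([np.cos(a+t),-np.sin(a+t)])
for b,n in((0,.75),(.75,1.55),(1.55,2.3)):
    print([list((f(t)-f(b)).round(1)) for t in np.linspace(b,n,9)[1:]])
E
```

```text
time: 3.0
tool_pos: [449.0, 126.9, 340.4]
tcp_rot: [3.14, -0.0, 0.0]
contact_force: [-1.7, -4.9, 3.0]
grip_width: 15.1
[[np.float64(0.0), np.float64(12.0)], [np.float64(1.2), np.float64(23.9)], [np.float64(3.4), np.float64(35.7)], [np.float64(6.7), np.float64(47.2)], [np.float64(11.2), np.float64(58.4)], [np.float64(16.6), np.float64(69.1)], [np.float64(23.0), np.float64(79.2)], [np.float64(30.3), np.float64(88.7)]]
[[np.float64(8.8), np.float64(9.3)], [np.float64(18.4), np.float64(17.7)], [np.float64(28.9), np.float64(25.1)], [np.float64(40.0), np.float64(31.4)], [np.float64(51.7), np.float64(36.6)], [np.float64(63.8), np.float64(40.6)], [np.float64(76.3), np.float64(43.3)], [np.float64(89.0), np.float64(44.8)]]
[[np.float64(12.0), np.float64(0.2)], [np.float64(24.0), np.float64(-0.7)], [np.float64(35.8), np.float64(-2.7)], [np.float64(47.4), np.float64(-5.8)], [np.float64(58.6), np.float64(-9.9)], [np.float64(69.4), np.float64(-15.1)], [np.float64(79.7), np.float64(-21.3)], [np.float64(89.3), np.float64(-28.5)]]
```

```bash
python3 -m pendant '[[[0,0.006,0],[0,0,0],0],[[0,0.012,0],[0,0,0],0],[[0.0012,0.024,0],[0,0,0],0],[[0.0034,0.0357,0],[0,0,0],0],[[0.0067,0.0472,0],[0,0,0],0],[[0.0112,0.0584,0],[0,0,0],0],[[0.0166,0.0691,0],[0,0,0],0],[[0.023,0.0792,0],[0,0,0],0],[[0.0303,0.0887,0],[0,0,0],0]]'
python3 -m pendant '[[[0.0088,0.0093,0],[0,0,0],0],[[0.0184,0.0177,0],[0,0,0],0],[[0.0289,0.0251,0],[0,0,0],0],[[0.04,0.0314,0],[0,0,0],0],[[0.0517,0.0366,0],[0,0,0],0],[[0.0638,0.0406,0],[0,0,0],0],[[0.0763,0.0433,0],[0,0,0],0],[[0.089,0.0448,0],[0,0,0],0]]'
python3 -m pendant '[[[0.012,0.0002,0],[0,0,0],0],[[0.024,-0.0007,0],[0,0,0],0],[[0.0358,-0.0027,0],[0,0,0],0],[[0.0474,-0.0058,0],[0,0,0],0],[[0.0586,-0.0099,0],[0,0,0],0],[[0.0694,-0.0151,0],[0,0,0],0],[[0.0797,-0.0213,0],[0,0,0],0],[[0.0893,-0.0285,0],[0,0,0],0],[[0.0893,-0.0285,0],[0,0,0],0]]'
```

```text
time: 3.75
tool_pos: [479.8, 37.6, 340.5]
tcp_rot: [-3.141, -0.0, -0.0]
contact_force: [-0.2, 3.3, 4.8]
grip_width: 15.5
time: 4.42
tool_pos: [569.2, -7.0, 340.6]
tcp_rot: [-3.141, -0.0, -0.0]
contact_force: [-2.5, 5.5, 7.0]
grip_width: 15.3
time: 5.17
tool_pos: [660.2, 20.3, 340.8]
tcp_rot: [3.137, -0.006, -0.0]
contact_force: [4.0, -7.2, 5.4]
grip_width: 15.3
```

Bar is swung to about 2.3. Next: release, rise, and work out the shift to the plug approach.

```bash
python3 -m pendant '[[[0,0,0],[0,0,0],0.05],[[0,0,0],[0,0,0],0.05],[[0,0,0],[0,0,0],0.05],[[0,0,0],[0,0,0],0.05],[[0,0,-0.04],[0,0,0],0.05],[[0,0,-0.08],[0,0,0],0.05],[[0,0,-0.08],[0,0,0],0.05]]'
python3 - <<'E'
from h import *
M=np.array([522,139.5]);X=np.array([np.cos(1.525),np.sin(1.525)])
p=M-100*X;to(p[0],p[1],260,1.525-np.pi)
p=M-24*X;to(p[0],p[1],260,1.525-np.pi)
E
```

```text
time: 5.75
tool_pos: [658.1, 22.2, 429.0]
tcp_rot: [3.14, -0.014, -0.0]
contact_force: [0.4, -0.4, 1.2]
grip_width: 49.1
shift [-0.1408 -0.0174  0.008 ] turn [-0.01  -0.012  1.616] yaw [ 3.14  -0.014 -0.   ] t 5.8
shift [-0.1373 -0.0933  0.008 ] turn [-0.01  -0.012  1.616] yaw [ 3.14  -0.014 -0.   ] t 5.8
```

```bash
python3 -m pendant '[[[-0.137,-0.02,0.008],[0,0,-1.525],0.05],[[-0.137,-0.02,0.008],[0,0,-1.525],0.05],[[-0.137,-0.02,0.008],[0,0,-1.525],0.05],[[-0.137,-0.04,0.008],[0,0,-1.525],0.05],[[-0.137,-0.06,0.008],[0,0,-1.525],0.05],[[-0.137,-0.093,0.008],[0,0,-1.525],0.05],[[-0.137,-0.093,0.008],[0,0,-1.525],0.05],[[-0.137,-0.093,0.008],[0,0,-1.525],0.05],[[-0.137,-0.093,0.008],[0,0,-1.525],0.05],[[-0.137,-0.093,0.008],[0,0,-1.525],0.05]]'
python3 - <<'E'
from h import *
M=np.array([522,139.5]);X=np.array([np.cos(1.525),np.sin(1.525)])
p=M-24*X;to(p[0],p[1],260,1.525)
E
```

```text
time: 6.58
tool_pos: [520.4, 115.6, 412.2]
tcp_rot: [3.141, -0.0, 1.257]
contact_force: [0.2, -0.7, -0.0]
grip_width: 50.1
shift [ 0.0001  0.0005 -0.0068] turn [ 0.    -0.    -0.268] yaw [ 3.141 -0.     1.257] t 6.6
```

```bash
python3 -m pendant '[[[0,0,-0.007],[0,0,-0.268],0.05],[[0,0,-0.007],[0,0,-0.268],0.05],[[0,0,-0.007],[0,0,-0.268],0.05],[[0,0,-0.007],[0,0,-0.268],0.05],[[0,0,-0.007],[0,0,-0.268],0.05]]'
python3 - <<'E'
from h import *
M=np.array([522,139.5]);X=np.array([np.cos(1.525),np.sin(1.525)]);Y=np.array([-X[1],X[0]])
p=M-24*X;to(p[0],p[1],117,1.525)
c=capture("wrist");save(c,"pics/w2.png",(0,0,512,384),1.5)
f=lambda x,y,z:[*(M+x*X+y*Y),z]
print((1.5*proj(c,[f(-66,0,125),f(-6,0,125),f(-6,30,149),f(-6,-30,149),f(0,66,152),f(0,-66,152),f(-150,30,95),f(-150,-30,95)])).round())
E
```

```text
time: 7.0
tool_pos: [520.5, 115.2, 419.0]
tcp_rot: [-3.141, 0.0, 1.514]
contact_force: [0.2, -0.3, -0.8]
grip_width: 49.8
shift [0.0003 0.0005 0.143 ] turn [-0.     0.    -0.011] yaw [-3.141  0.     1.514] t 7.0
[[382. 334.]
 [381. 253.]
 [334. 261.]
 [429. 260.]
 [276. 253.]
 [487. 251.]
 [348. 412.]
 [418. 411.]]
```

View pics/w2.png

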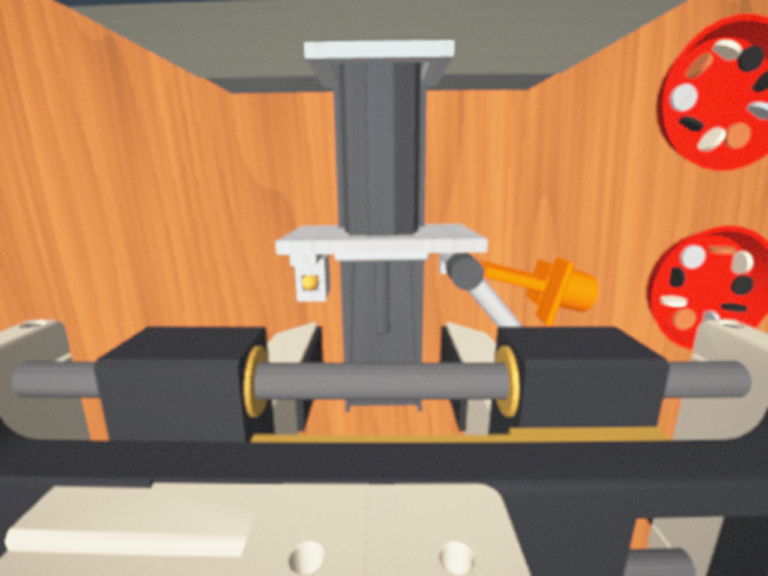

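Prediction and view agree to within about 2 mm. The fin end is seen at (382,332) and the flange corners at (277,250) and (487,247). This cream and grey plug is the right one; the orange one at (570,285) is the look-alike. Descend, grip the fin, and draw out 100 mm.

```bash
python3 -m pendant '[[[0,0,0.04],[0,0,0],0.05],[[0,0,0.08],[0,0,-0.01],0.05],[[0,0,0.11],[0,0,-0.01],0.05],[[0,0,0.13],[0,0,-0.01],0.05],[[0,0,0.143],[0,0,-0.01],0.05],[[0,0,0.143],[0,0,-0.01],0.0],[[0,0,0.143],[0,0,-0.01],0.0],[[0,0,0.143],[0,0,-0.01],0.0],[[0,0,0.143],[0,0,-0.01],0.0],[[0,0,0.143],[0,0,-0.01],0.0]]'
python3 -m pendant '[[[0,0,0],[0,0,0],0],[[0,0,0],[0,0,0],0],[[0,0,0],[0,0,0],0],[[0,0,0],[0,0,0],0],[[-0.004,0,0],[0,0,0],0],[[-0.01,0,0],[0,0,0],0],[[-0.02,0,0],[0,0,0],0],[[-0.03,0,0],[0,0,0],0],[[-0.045,0,0],[0,0,0],0],[[-0.055,0,0],[0,0,0],0]]'
python3 -c "
from h import *
to(522-2*1.4,140.5-70,117,1.525);to(430,-90-24,32,1.525)"
```

```text
time: 7.88
tool_pos: [520.4, 115.2, 276.1]
tcp_rot: [-3.141, 0.0, 1.527]
contact_force: [0.1, 0.2, -0.6]
grip_width: 21.2
time: 8.72
tool_pos: [518.0, 58.5, 276.2]
tcp_rot: [-3.141, 0.0, 1.527]
contact_force: [0.3, 1.2, 0.1]
grip_width: 9.6
shift [0.012  0.0006 0.0002] turn [-0.     0.     0.002] yaw [-3.141  0.     1.527] t 8.7
shift [-0.1762 -0.0804  0.0853] turn [-0.     0.     0.002] yaw [-3.141  0.     1.527] t 8.7
```

```bash
python3 -m pendant '[[[-0.03,0,0],[0,0,0],0],[[-0.06,0,0],[0,0,0],0],[[-0.085,0,-0.02],[0,0,0],0],[[-0.11,0,-0.03],[0,0,0],0],[[-0.15,-0.03,-0.03],[0,0,0],0],[[-0.176,-0.06,-0.02],[0,0,0],0],[[-0.176,-0.08,0.01],[0,0,0],0],[[-0.176,-0.08,0.04],[0,0,0],0],[[-0.176,-0.08,0.06],[0,0,0],0],[[-0.176,-0.08,0.07],[0,0,0],0]]'
python3 -m pendant '[[[0,0,0.004],[0,0,0],0],[[0,0,0.008],[0,0,0],0],[[0,0,0.011],[0,0,0],0],[[0,0,0.013],[0,0,0],0],[[0,0,0.015],[0,0,0],0],[[0,0,0.016],[0,0,0],0],[[0,0,0.016],[0,0,0],0]]'
python3 -c "
from h import *
to(430,-90-24,32,1.525)"
```

```text
time: 9.55
tool_pos: [429.0, -113.0, 204.0]
tcp_rot: [-3.138, -0.001, 1.526]
contact_force: [-0.4, 0.6, -2.2]
grip_width: 9.8
time: 10.13
tool_pos: [430.9, -112.2, 191.2]
tcp_rot: [3.14, 0.001, 1.528]
contact_force: [-1.3, 0.0, 4.7]
grip_width: 9.5
shift [-0.0018 -0.0008  0.0002] turn [0.001 0.001 0.003] yaw [3.140e+00 1.000e-03 1.528e+00] t 10.1
```

```bash
python3 -m pendant '[[[0,0,0],[0,0,0],0.06],[[0,0,0],[0,0,0],0.06],[[0,0,0],[0,0,0],0.06],[[0,0,0],[0,0,0],0.06],[[0,0,0],[0,0,0],0.06],[[0,0,-0.04],[0,0,0],0.06],[[0,0,-0.08],[0,0,0],0.06],[[0,0,-0.12],[0,0,0],0.06],[[0,0,-0.16],[0,0,0],0.06],[[0,0,-0.16],[0,0,0],0.06]]'
python3 - <<'E'
from h import *
c=capture("top");save(c,"pics/t2.png",(120,100,420,340),2.5)
for b in boats(c):
    if b[1][0]<45 and 60<b[1][1]<80:print(b)
to(423.5,-223,31,1.6);to(423.5,-223,150,1.6)
E
```

```text
time: 10.97
tool_pos: [432.1, -112.7, 357.2]
tcp_rot: [3.129, 0.005, 1.528]
contact_force: [0.6, -0.9, 0.4]
grip_width: 59.8
(array([389.7,   1.8]), array([24.8, 72. ]), 2.726, array([227., 263.]))
(array([ 441. , -349.5]), array([38. , 75.9]), 2.083, array([369., 244.]))
(array([ 595.4, -206.5]), array([38.5, 73. ]), 1.426, array([311., 181.]))
shift [-0.1103 -0.0046  0.1644] turn [ 0.008  0.004 -0.072] yaw [3.133e+00 3.000e-03 1.528e+00] t 11.0
shift [-0.1107 -0.0036  0.0454] turn [ 0.008  0.004 -0.072] yaw [3.133e+00 3.000e-03 1.528e+00] t 11.0
```

View pics/t2.png

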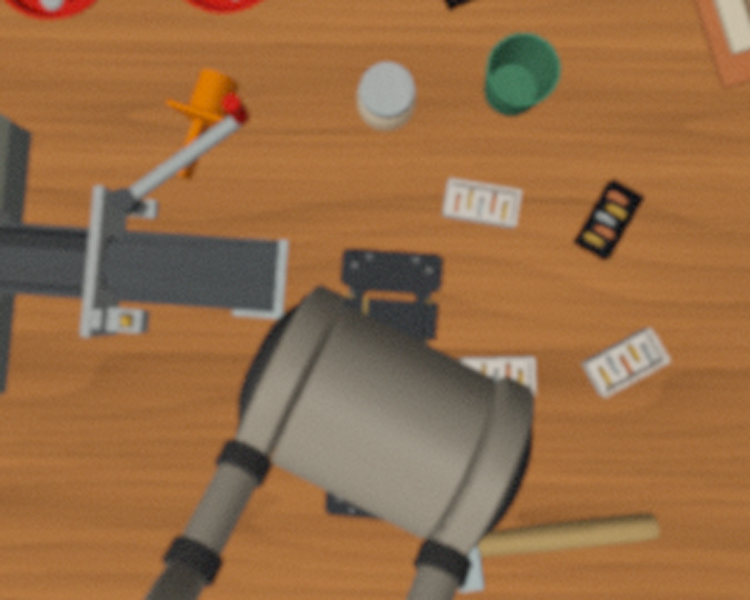

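The tube is open, with the bar clear at upper left, and all boats are in place. On to the first boat (423,-223).

```bash
python3 -m pendant '[[[-0.04,-0.003,0],[0,0,-0.036],0.06],[[-0.08,-0.004,0.03],[0,0,-0.072],0.06],[[-0.11,-0.0045,0.06],[0,0,-0.072],0.06],[[-0.11,-0.0045,0.10],[0,0,-0.072],0.06],[[-0.11,-0.0045,0.13],[0,0,-0.072],0.06],[[-0.11,-0.0045,0.15],[0,0,-0.072],0.06],[[-0.11,-0.0045,0.163],[0,0,-0.072],0.06],[[-0.11,-0.0045,0.163],[0,0,-0.072],0.06]]'
python3 -c "
from h import *
to(423.5,-223,31,1.6)"
```

```text
time: 11.68
tool_pos: [420.0, -221.1, 183.6]
tcp_rot: [-3.135, -0.005, 1.599]
contact_force: [-1.4, 0.4, 0.9]
grip_width: 60.0
shift [-0.002   0.0034 -0.0064] turn [-0.006 -0.005 -0.001] yaw [-3.135 -0.005  1.599] t 11.7
```

```bash
python3 -m pendant '[[[0,0.003,-0.006],[0,0,0],0.06],[[0,0.003,-0.006],[0,0,0],0.06],[[0,0.003,-0.006],[0,0,0],0.06],[[0,0.003,-0.006],[0,0,0],0.0],[[0,0.003,-0.006],[0,0,0],0.0],[[0,0.003,-0.006],[0,0,0],0.0],[[0,0.003,-0.006],[0,0,0],0.0],[[0,0.003,-0.006],[0,0,0],0.0]]'
python3 -c "
from h import *
c=capture('wrist');save(c,'pics/w3.png',(0,0,512,384),1)
X=np.array([np.cos(1.525),np.sin(1.525)]);p=np.array([522,140.5])-100*X
to(423.5,-223,31,1.6);to(*p,160,1.525);to(*p,117,1.525)"
```

```text
time: 12.35
tool_pos: [424.4, -221.7, 193.5]
tcp_rot: [3.142, 0.0, 1.6]
contact_force: [-1.1, 0.5, 3.5]
grip_width: 35.6
shift [-0.0012 -0.0009  0.0035] turn [ 0.  0. -0.] yaw [3.142 0.    1.6  ] t 12.4
shift [ 0.2595  0.1006 -0.1255] turn [0.    0.    0.075] yaw [3.142 0.    1.6  ] t 12.4
shift [ 0.2595  0.1006 -0.0825] turn [0.    0.    0.075] yaw [3.142 0.    1.6  ] t 12.4
```

View pics/w3.png

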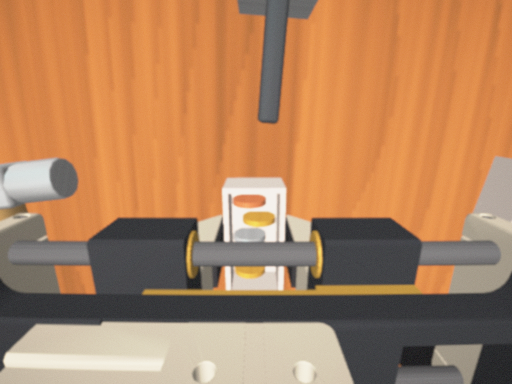

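The wrist view shows the first boat centred between the jaws at (254,235), and the plug standing at (275,60). Carry it to the gutter.

```bash
python3 -m pendant '[[[0,0,-0.03],[0,0,0],0],[[0,0,-0.06],[0,0,0],0],[[0,0,-0.1],[0,0,0],0],[[0.03,0.01,-0.125],[0,0,0.02],0],[[0.06,0.03,-0.125],[0,0,0.03],0],[[0.095,0.045,-0.125],[0,0,0.04],0],[[0.13,0.06,-0.125],[0,0,0.06],0],[[0.165,0.075,-0.125],[0,0,0.075],0],[[0.2,0.09,-0.125],[0,0,0.075],0],[[0.235,0.1,-0.125],[0,0,0.075],0]]'
python3 -m pendant '[[[0.025,0,0],[0,0,0],0],[[0.025,0,0],[0,0,0],0],[[0.025,0,0],[0,0,0],0],[[0.025,0,0],[0,0,0],0]]'
python3 -c "
from h import *
X=np.array([np.cos(1.525),np.sin(1.525)]);p=np.array([522,140.5])-90*X
to(*p,119.5,1.525)"
```

```text
time: 13.23
tool_pos: [518.3, 17.9, 318.0]
tcp_rot: [3.141, 0.0, 1.525]
contact_force: [0.9, -1.4, -2.8]
grip_width: 35.6
time: 13.57
tool_pos: [518.6, 40.7, 317.9]
tcp_rot: [-3.141, 0.0, 1.525]
contact_force: [-0.5, -0.5, -1.4]
grip_width: 35.7
shift [ 0.0098 -0.0011  0.0394] turn [-0.001  0.     0.   ] yaw [-3.141  0.     1.525] t 13.6
```

```bash
python3 -m pendant '[[[0.01,-0.001,0.015],[0,0,0],0],[[0.01,-0.001,0.028],[0,0,0],0],[[0.01,-0.001,0.036],[0,0,0],0],[[0.01,-0.001,0.0395],[0,0,0],0],[[0.01,-0.001,0.0395],[0,0,0],0],[[0.01,-0.001,0.0395],[0,0,0],0.05],[[0.01,-0.001,0.0395],[0,0,0],0.05],[[0.01,-0.001,0.0395],[0,0,0],0.05],[[0.01,-0.001,0.0395],[0,0,0],0.05],[[0.01,-0.001,0.0395],[0,0,0],0.05]]'
python3 -m pendant '[[[0,0,-0.03],[0,0,0],0.05],[[0,0,-0.05],[0,0,0],0.02],[[-0.03,0,-0.05],[0,0,0],0],[[-0.065,0,-0.05],[0,0,0],0],[[-0.065,0,-0.05],[0,0,0],0],[[-0.065,0,-0.05],[0,0,0],0],[[-0.065,0,-0.03],[0,0,0],0],[[-0.065,0,-0.01],[0,0,0],0],[[-0.065,0,0.003],[0,0,0],0],[[-0.065,0,0.003],[0,0,0],0]]'
python3 -c "
from h import *
X=np.array([np.cos(1.525),np.sin(1.525)]);p=np.array([522,140.5])-10*X
to(*p,116,1.525)
c=capture('wrist');save(c,'pics/w4.png',(0,0,512,384),1)"
```

```text
time: 14.4
tool_pos: [518.3, 50.9, 278.9]
tcp_rot: [3.141, 0.0, 1.525]
contact_force: [0.4, 0.0, 0.4]
grip_width: 50.2
time: 15.23
tool_pos: [514.3, -12.8, 273.1]
tcp_rot: [-3.136, -0.001, 1.526]
contact_force: [0.0, -0.3, -0.2]
grip_width: 0.8
shift [ 0.1435  0.0007 -0.0017] turn [-0.005 -0.001  0.001] yaw [-3.136e+00 -1.000e-03  1.526e+00] t 15.2
```

View pics/w4.png

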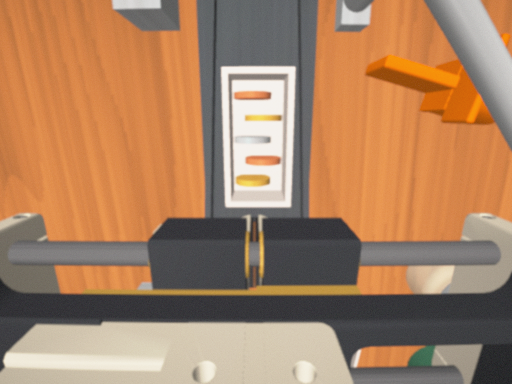

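The boat sits upright and centred in the gutter at (258,137), with the closed fingers just behind it. Push.

```bash
python3 -m pendant '[[[0.012,0,-0.001],[0,0,0],0],[[0.024,0,-0.001],[0,0,0],0],[[0.036,0,-0.001],[0,0,0],0],[[0.048,0,-0.001],[0,0,0],0],[[0.06,0,-0.001],[0,0,0],0],[[0.07,0,-0.001],[0,0,0],0],[[0.08,0,-0.001],[0,0,0],0],[[0.09,0,-0.001],[0,0,0],0]]'
python3 -m pendant '[[[0.009,0,0],[0,0,0],0],[[0.018,0,0],[0,0,0],0],[[0.027,0,0],[0,0,0],0],[[0.036,0,0],[0,0,0],0],[[0.044,0,0],[0,0,0],0],[[0.050,0,0],[0,0,0],0],[[0.050,0,0],[0,0,0],0],[[0.050,0,0],[0,0,0],0]]'
python3 -c "
from h import *
c=capture('scene');save(c,'pics/s4.png',(280,160,410,250),6)
c=capture('wrist');save(c,'pics/w5.png',(150,0,400,250),1.6)
X=np.array([np.cos(1.525),np.sin(1.525)]);p=np.array([522,140.5])-10*X
to(*p,116,1.525)"
```

```text
time: 15.95
tool_pos: [519.4, 77.2, 276.9]
tcp_rot: [3.141, 0.0, 1.525]
contact_force: [0.0, -1.3, 0.8]
grip_width: 0.3
time: 16.62
tool_pos: [521.6, 126.4, 276.5]
tcp_rot: [-3.141, -0.0, 1.525]
contact_force: [-0.4, 0.3, -0.4]
grip_width: 0.5
shift [ 0.0046 -0.0003  0.0016] turn [-0.  0. -0.] yaw [-3.141  0.     1.525] t 16.7
```

View pics/w5.png

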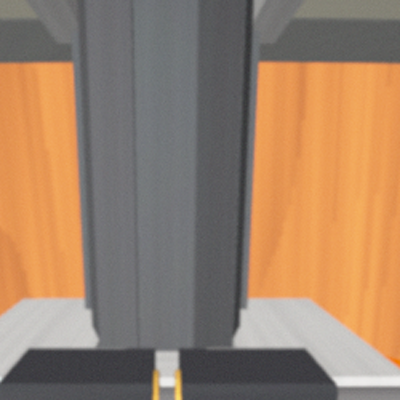

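```bash
python3 -m pendant '[[[-0.03,0,0],[0,0,0],0],[[-0.06,0,-0.03],[0,0,0],0.03],[[-0.1,0,-0.07],[0,0,0],0.06],[[-0.14,0,-0.09],[0,0,0],0.06],[[-0.18,0,-0.09],[0,0,0],0.06],[[-0.18,0,-0.09],[0,0,0],0.06],[[-0.18,0,-0.09],[0,0,0],0.06]]'
python3 - <<'E'
from h import *
c=capture("top")
for b in boats(c):
    if b[1][0]<45 and 60<b[1][1]<80:print(b)
im=cv2.cvtColor(c["color"],cv2.COLOR_RGB2HSV);m=((im[...,0]>60)&(im[...,0]<95)&(im[...,1]>90)).astype(np.uint8)
k=max(cv2.findContours(m,0,2)[0],key=cv2.contourArea);P=onz(c,k.reshape(-1,2),85)[:,:2]
print("cup box at z85",P.min(0),P.max(0)); P=onz(c,k.reshape(-1,2),0)[:,:2];print(P.min(0),P.max(0))
print("shift to B");to(595.4,-206.5,33,1.426);to(595.4,-206.5,130,1.426)
E
```

```text
time: 17.3
tool_pos: [513.2, -57.4, 367.9]
tcp_rot: [3.139, 0.001, 1.52]
contact_force: [-0.7, -0.8, -0.6]
grip_width: 35.8
(array([170. ,  -4.6]), array([28.2, 74.1]), 2.844, array([226., 355.]))
(array([ 441.5, -349.2]), array([38.5, 75.8]), 2.095, array([370., 244.]))
(array([491.9, -93.7]), array([26.6, 76.6]), 2.901, array([266., 220.]))
(array([549.9, 131. ]), array([24.5, 74.4]), 2.966, array([178., 195.]))
(array([ 595.2, -206.5]), array([38.1, 73. ]), 1.425, array([311., 181.]))
cup box at z85 [ 676.36141929 -268.51421531] [ 748.91173362 -205.09232742]
[ 695.27672424 -284.0556215 ] [ 774.83688986 -214.5058759 ]
shift to B
shift [-0.1466  0.0895  0.1752] turn [0.001 0.    0.095] yaw [3.141 0.    1.521] t 17.4
shift [-0.1466  0.0896  0.0782] turn [0.001 0.    0.095] yaw [3.141 0.    1.521] t 17.4
```

The cup spans x 676–749 and y -268 to -205, and it is 85 mm high, so the gripper body would foul it in a width grasp. I'll take boat B lengthwise instead, with jaws along its x.

```bash
python3 -m pendant '[[[-0.03,0.02,0],[0,0,1.665],0.09],[[-0.06,0.04,0],[0,0,1.665],0.09],[[-0.09,0.06,0],[0,0,1.665],0.09],[[-0.12,0.08,0],[0,0,1.665],0.09],[[-0.1466,0.0895,0],[0,0,1.665],0.09],[[-0.1466,0.0895,0],[0,0,1.665],0.09],[[-0.1466,0.0895,0],[0,0,1.665],0.09],[[-0.1466,0.0895,0],[0,0,1.665],0.09],[[-0.1466,0.0895,0],[0,0,1.665],0.09],[[-0.1466,0.0895,0],[0,0,1.665],0.09]]'
python3 -m pendant '[[[0,0,0],[0,0,0.44],0.09],[[0,0,0],[0,0,0.44],0.09],[[0,0,0],[0,0,0.44],0.09],[[0,0,0],[0,0,0.44],0.09],[[0,0,0],[0,0,0.44],0.09],[[0,0,0],[0,0,0.44],0.09]]'
python3 -c "
from h import *
to(595.4,-206.5,26,-0.145)"
```

```text
time: 18.18
tool_pos: [596.4, -202.9, 365.8]
tcp_rot: [-3.14, 0.001, 0.27]
contact_force: [-0.4, 0.1, 0.4]
grip_width: 89.6
time: 18.68
tool_pos: [596.3, -203.2, 366.1]
tcp_rot: [-3.141, 0.001, -0.162]
contact_force: [-0.6, -0.3, -0.2]
grip_width: 89.9
shift [-0.0002  0.0035  0.1811] turn [-0.001  0.001 -0.017] yaw [-3.141e+00  1.000e-03 -1.620e-01] t 18.7
```

```bash
python3 -m pendant '[[[0,0.0035,0.04],[0,0,-0.017],0.09],[[0,0.0035,0.08],[0,0,-0.017],0.09],[[0,0.0035,0.11],[0,0,-0.017],0.09],[[0,0.0035,0.13],[0,0,-0.017],0.09],[[0,0.0035,0.13],[0,0,-0.017],0.09],[[0,0.0035,0.13],[0,0,-0.017],0.09]]'
python3 -c "
from h import *
to(595.4,-206.5,26,-0.145)
c=capture('wrist');save(c,'pics/w6.png',(0,0,512,384),1)"
```

```text
time: 19.18
tool_pos: [595.5, -207.3, 236.0]
tcp_rot: [-3.141, 0.002, -0.146]
contact_force: [-0.2, 0.6, 0.7]
grip_width: 90.2
shift [-0.0001 -0.0008  0.051 ] turn [-0.001  0.002 -0.001] yaw [-3.141e+00  2.000e-03 -1.460e-01] t 19.2
```

View pics/w6.png

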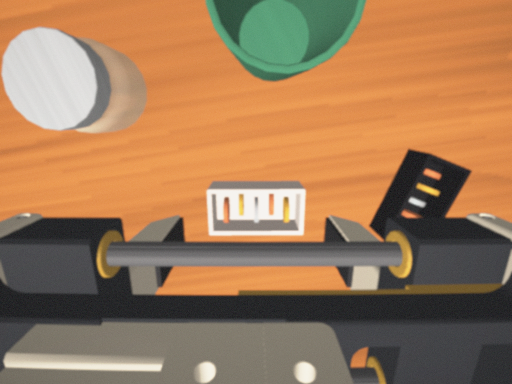

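Boat B is centred between the open jaws at (256,210); the cup, jar and black boat are clear of the fingers. Descend and grip.

```bash
python3 -m pendant '[[[0,-0.001,0.02],[0,0,0],0.09],[[0,-0.001,0.035],[0,0,0],0.09],[[0,-0.001,0.045],[0,0,0],0.09],[[0,-0.001,0.051],[0,0,0],0.09],[[0,-0.001,0.051],[0,0,0],0.06],[[0,-0.001,0.051],[0,0,0],0.06],[[0,-0.001,0.051],[0,0,0],0.06],[[0,-0.001,0.051],[0,0,0],0.06],[[0,-0.001,0.051],[0,0,0],0.06]]'
python3 -m pendant '[[[0,0,0],[0,0,0],0.06],[[0,0,-0.03],[0,0,0],0.06],[[0,0,-0.065],[0,0,0],0.06],[[0,0,-0.1],[0,0,0],0.06],[[0,0,-0.13],[0,0,0],0.06],[[0,0,-0.13],[0,0,0],0.06],[[0,0,-0.13],[0,0,0],0.06]]'
python3 -c "
from h import *
X=np.array([np.cos(1.525),np.sin(1.525)]);p=np.array([522,140.5])-105*X
to(*p,155,1.525-np.pi/2);to(*p,111,1.525-np.pi/2)"
```

```text
time: 19.98
tool_pos: [596.0, -207.1, 187.0]
tcp_rot: [3.141, -0.002, -0.148]
contact_force: [-0.4, -0.3, 3.8]
grip_width: 71.9
time: 20.57
tool_pos: [595.8, -206.9, 317.6]
tcp_rot: [3.14, -0.004, -0.148]
contact_force: [-0.5, -0.6, -1.7]
grip_width: 71.8
shift [-0.1135 -0.2282  0.0029] turn [ 0.001 -0.003 -0.102] yaw [ 3.14  -0.004 -0.148] t 20.6
shift [-0.1137 -0.2283  0.0469] turn [ 0.001 -0.003 -0.102] yaw [ 3.14  -0.004 -0.148] t 20.6
```

```bash
python3 -m pendant '[[[-0.03,-0.03,0],[0,0,-0.05],0.06],[[-0.05,-0.065,0],[0,0,-0.102],0.06],[[-0.07,-0.1,0],[0,0,-0.102],0.06],[[-0.09,-0.135,0],[0,0,-0.102],0.06],[[-0.105,-0.17,0],[0,0,-0.102],0.06],[[-0.1137,-0.2,0],[0,0,-0.102],0.06],[[-0.1137,-0.228,0],[0,0,-0.102],0.06],[[-0.1137,-0.228,0],[0,0,-0.102],0.06],[[-0.1137,-0.228,0],[0,0,-0.102],0.06],[[-0.1137,-0.228,0],[0,0,-0.102],0.06]]'
python3 -c "
from h import *
X=np.array([np.cos(1.525),np.sin(1.525)]);p=np.array([522,140.5])-105*X
to(*p,113,1.525-np.pi/2)"
```

```text
time: 21.4
tool_pos: [516.5, 35.2, 314.4]
tcp_rot: [3.141, 0.003, -0.046]
contact_force: [-0.1, -0.2, -1.0]
grip_width: 71.8
shift [ 0.0008 -0.0005  0.0424] turn [0.    0.003 0.   ] yaw [ 3.141e+00  3.000e-03 -4.600e-02] t 21.4
```

```bash
python3 -m pendant '[[[0.0008,-0.0005,0.015],[0,0,0],0.06],[[0.0008,-0.0005,0.03],[0,0,0],0.06],[[0.0008,-0.0005,0.038],[0,0,0],0.06],[[0.0008,-0.0005,0.042],[0,0,0],0.06],[[0.0008,-0.0005,0.042],[0,0,0],0.06],[[0.0008,-0.0005,0.042],[0,0,0],0.085],[[0.0008,-0.0005,0.042],[0,0,0],0.085],[[0.0008,-0.0005,0.042],[0,0,0],0.085],[[0.0008,-0.0005,0.042],[0,0,0],0.085]]'
python3 -m pendant '[[[0,0,-0.03],[0,0,0],0.085],[[0,0,-0.06],[0,0,0],0.085],[[0,0.03,-0.06],[0,0,0],0],[[0,0.063,-0.06],[0,0,0],0],[[0,0.063,-0.06],[0,0,0],0],[[0,0.063,-0.06],[0,0,0],0],[[0,0.063,-0.06],[0,0,0],0],[[0,0.063,-0.06],[0,0,0],0],[[0,0.063,-0.06],[0,0,0],0]]'
python3 -c "
from h import *
X=np.array([np.cos(1.525),np.sin(1.525)]);p=np.array([522,140.5])-168*X
to(*p,114,1.525-np.pi/2)
c=capture('wrist');save(c,'pics/w7.png',(0,0,512,384),1)"
```

```text
time: 22.15
tool_pos: [517.8, 35.8, 274.3]
tcp_rot: [3.141, -0.001, -0.046]
contact_force: [-0.1, 0.1, -0.1]
grip_width: 84.4
time: 22.9
tool_pos: [514.8, -26.1, 333.6]
tcp_rot: [-3.141, 0.0, -0.045]
contact_force: [0.3, 0.6, 0.7]
grip_width: 42.7
shift [-0.0004  0.0012  0.0606] turn [-0.     0.     0.001] yaw [-3.141  0.    -0.045] t 22.9
```

```bash
python3 -m pendant '[[[0,0.002,0],[0,0,0],0],[[0,0.002,0],[0,0,0],0],[[0,0.002,0],[0,0,0],0],[[0,0.002,0],[0,0,0],0],[[0,0.002,0],[0,0,0],0],[[0,0.002,0],[0,0,0],0],[[0,0.002,0.03],[0,0,0],0],[[0,0.002,0.05],[0,0,0],0],[[0,0.002,0.06],[0,0,0],0],[[0,0.002,0.06],[0,0,0],0]]'
python3 -m pendant '[[[0,-0.01,0],[0,0,0],0],[[0,-0.02,0],[0,0,0],0],[[0,-0.03,0],[0,0,0],0],[[0,-0.04,0],[0,0,0],0],[[0,-0.05,0],[0,0,0],0],[[0,-0.06,0],[0,0,0],0],[[0,-0.07,0],[0,0,0],0],[[0,-0.08,0],[0,0,0],0]]'
python3 -c "
from h import *
X=np.array([np.cos(1.525),np.sin(1.525)]);p=np.array([522,140.5])-20*X
to(*p,114,1.525-np.pi/2)
c=capture('wrist');save(c,'pics/w8.png',(0,0,512,384),1)"
```

```text
time: 23.78
tool_pos: [514.0, -29.0, 271.7]
tcp_rot: [-3.141, 0.004, -0.046]
contact_force: [-0.3, 0.5, 0.2]
grip_width: 0.4
time: 24.45
tool_pos: [518.4, 52.0, 274.0]
tcp_rot: [3.141, -0.0, -0.046]
contact_force: [-0.9, -2.8, 1.9]
grip_width: 0.2
shift [-0.0005 -0.0686  0.001 ] turn [ 0. -0. -0.] yaw [ 3.141 -0.    -0.046] t 24.4
```

View pics/w8.png

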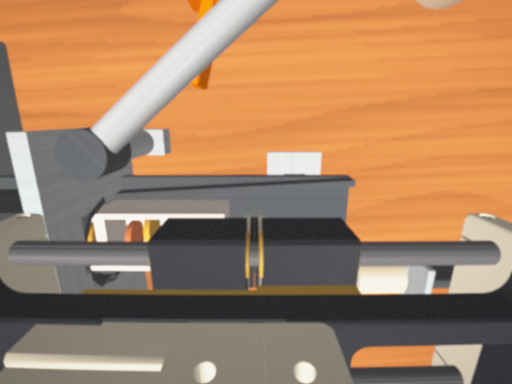

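Boat B slides straight, with its rim at about (95–230,215) nearing the mouth. Continue.

```bash
python3 -m pendant '[[[0,-0.01,0],[0,0,0],0],[[0,-0.02,0],[0,0,0],0],[[0,-0.03,0],[0,0,0],0],[[0,-0.04,0],[0,0,0],0],[[0,-0.05,0],[0,0,0],0],[[0,-0.06,0],[0,0,0],0],[[0,-0.068,0],[0,0,0],0],[[0,-0.068,0],[0,0,0],0],[[0,-0.068,0],[0,0,0],0]]'
python3 -m pendant '[[[0,0.03,0],[0,0,0],0],[[0,0.06,-0.03],[0,0,0],0],[[0,0.1,-0.06],[0,0,0],0.05],[[0,0.14,-0.09],[0,0,0],0.09],[[0,0.18,-0.09],[0,0,0],0.09],[[0,0.22,-0.09],[0,0,0],0.09],[[0,0.22,-0.09],[0,0,0],0.09],[[0,0.22,-0.09],[0,0,0],0.09],[[0,0.22,-0.09],[0,0,0],0.09]]'
python3 - <<'E'
from h import *
c=capture("top")
for b in boats(c):
    if b[1][0]<45 and 60<b[1][1]<80:print(b)
to(441.2,-349.4,77,2.09-np.pi/2);to(441.2,-349.4,26,2.09-np.pi/2)
c=capture("scene");save(c,"pics/s8.png",(130,130,420,300),2.6)
E
```

```text
time: 25.25
tool_pos: [521.5, 119.5, 273.7]
tcp_rot: [3.141, 0.0, -0.046]
contact_force: [-1.2, -1.5, 0.7]
grip_width: 0.5
time: 26.0
tool_pos: [511.3, -100.8, 363.3]
tcp_rot: [-3.14, 0.001, -0.048]
contact_force: [-0.3, 0.4, -0.3]
grip_width: 42.6
(array([165.8, -86.4]), array([28. , 76.2]), 2.761, array([261., 356.]))
(array([249.7, 163. ]), array([30.2, 78. ]), 2.891, array([158., 319.]))
(array([ 441. , -349.3]), array([37.3, 76.2]), 2.103, array([370., 244.]))
(array([ 479. , -183.7]), array([28.5, 78.5]), 2.695, array([303., 228.]))
(array([553.5,  29.9]), array([24.8, 75.3]), 2.854, array([218., 194.]))
shift [-0.0583  0.2525  0.127 ] turn [-0.002  0.001 -0.566] yaw [-3.14e+00  1.00e-03 -4.60e-02] t 26.1
shift [-0.0583  0.2526  0.178 ] turn [-0.002  0.001 -0.566] yaw [-3.14e+00  1.00e-03 -4.60e-02] t 26.1
```

View pics/s8.png

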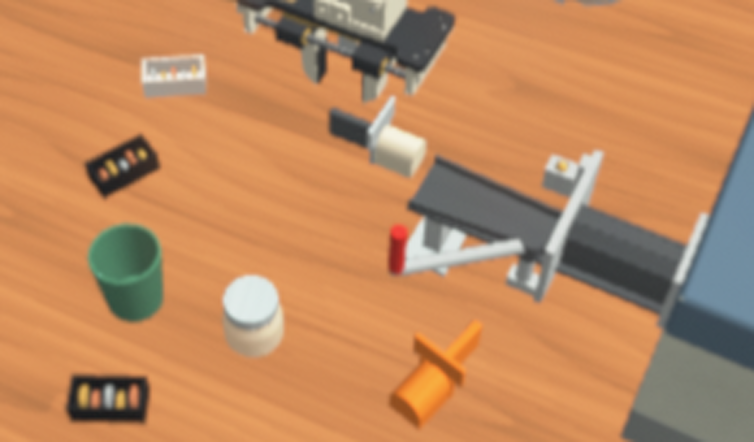

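The plug stands upright, the gutter is empty, and the last white boat is at (173,75). Black boats, cup and jar are untouched. Go for boat C lengthwise.

```bash
python3 -m pendant '[[[-0.01,0.04,0],[0,0,-0.1],0.09],[[-0.02,0.08,0],[0,0,-0.2],0.09],[[-0.03,0.12,0],[0,0,-0.3],0.09],[[-0.04,0.16,0.02],[0,0,-0.4],0.09],[[-0.05,0.2,0.05],[0,0,-0.5],0.09],[[-0.0583,0.24,0.08],[0,0,-0.566],0.09],[[-0.0583,0.2526,0.11],[0,0,-0.566],0.09],[[-0.0583,0.2526,0.12],[0,0,-0.566],0.09],[[-0.0583,0.2526,0.12],[0,0,-0.566],0.09],[[-0.0583,0.2526,0.12],[0,0,-0.566],0.09]]'
python3 - <<'E'
from h import *
to(441.2,-349.4,28,2.09-np.pi/2)
c=capture("wrist");save(c,"pics/w9.png",(0,0,512,384),1)
for b in boats(c):
    if b[1][0]<60 and 50<b[1][1]<90:print(b)
print(proj(c,[[441.2+36*np.cos(2.09)*s+18*np.sin(2.09)*q,-349.4+36*np.sin(2.09)*s-18*np.cos(2.09)*q,28] for s,q in((1,1),(1,-1),(-1,-1),(-1,1))]))
E
```

```text
time: 26.93
tool_pos: [442.0, -349.3, 242.9]
tcp_rot: [-3.138, 0.0, 0.521]
contact_force: [-0.7, -0.6, 0.5]
grip_width: 89.7
shift [-0.0007 -0.0001  0.0559] turn [-0.003  0.     0.001] yaw [-3.138  0.     0.521] t 26.9
(array([ 444.3, -351.2]), array([41.5, 71.9]), 2.093, array([257., 205.]))
[[206.35320418 189.78117666]
 [208.46389729 233.79515408]
 [299.67518639 233.985037  ]
 [301.89215227 189.94233958]]
```

View pics/w9.png

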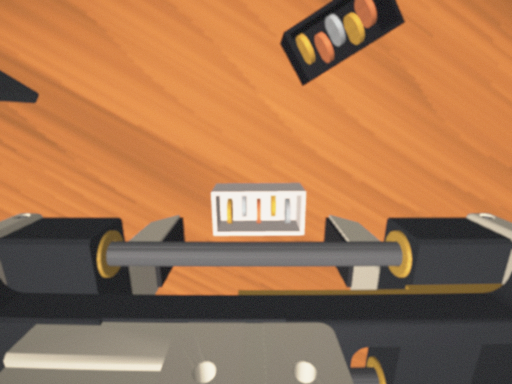

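Boat C is between the jaws at (259,212), about 3 mm toward tool +y. Descend, grip and carry.

```bash
python3 -m pendant '[[[0,0.003,0.02],[0,0,0],0.09],[[0,0.003,0.038],[0,0,0],0.09],[[0,0.003,0.05],[0,0,0],0.09],[[0,0.003,0.056],[0,0,0],0.09],[[0,0.003,0.056],[0,0,0],0.06],[[0,0.003,0.056],[0,0,0],0.06],[[0,0.003,0.056],[0,0,0],0.06],[[0,0.003,0.056],[0,0,0],0.06],[[0,0.003,0.056],[0,0,0],0.06],[[0,0.003,0.056],[0,0,0],0.06]]'
python3 -m pendant '[[[0,0,-0.03],[0,0,0],0.06],[[0,0,-0.065],[0,0,0],0.06],[[0,0,-0.1],[0,0,0],0.06],[[0,0,-0.13],[0,0,0],0.06],[[0,0,-0.13],[0,0,0],0.06],[[0,0,-0.13],[0,0,0],0.06]]'
python3 -c "
from h import *
X=np.array([np.cos(1.525),np.sin(1.525)]);p=np.array([522,140.5])-105*X
to(*p,155,1.525-np.pi/2)"
```

```text
time: 27.82
tool_pos: [443.4, -353.1, 189.3]
tcp_rot: [3.14, -0.001, 0.52]
contact_force: [1.4, 3.4, 6.1]
grip_width: 71.7
time: 28.32
tool_pos: [443.0, -353.4, 319.8]
tcp_rot: [3.137, -0.001, 0.52]
contact_force: [-0.1, 0.0, -2.5]
grip_width: 71.6
shift [ 0.2576 -0.3008  0.0047] turn [ 0.004 -0.002  0.566] yaw [ 3.137e+00 -1.000e-03  5.200e-01] t 28.3
```

```bash
python3 -m pendant '[[[0.025,-0.03,0],[0,0,0.1],0.06],[[0.05,-0.06,0],[0,0,0.2],0.06],[[0.075,-0.09,0],[0,0,0.3],0.06],[[0.1,-0.12,0],[0,0,0.4],0.06],[[0.125,-0.15,0],[0,0,0.5],0.06],[[0.15,-0.18,0],[0,0,0.566],0.06],[[0.175,-0.21,0],[0,0,0.566],0.06],[[0.2,-0.24,0],[0,0,0.566],0.06],[[0.23,-0.27,0],[0,0,0.566],0.06],[[0.2576,-0.3008,0],[0,0,0.566],0.06]]'
python3 -m pendant '[[[0,0,0],[0,0,0],0.06],[[0,0,0],[0,0,0],0.06],[[0,0,0],[0,0,0],0.06]]'
python3 -c "
from h import *
X=np.array([np.cos(1.525),np.sin(1.525)]);p=np.array([522,140.5])-105*X
to(*p,115.5,1.525-np.pi/2)"
```

```text
time: 29.15
tool_pos: [516.6, 37.2, 316.1]
tcp_rot: [3.141, 0.003, -0.047]
contact_force: [1.2, -0.3, -1.7]
grip_width: 71.5
time: 29.4
tool_pos: [516.5, 35.4, 316.4]
tcp_rot: [3.141, 0.003, -0.045]
contact_force: [0.4, 0.0, -1.4]
grip_width: 71.8
shift [ 0.0008 -0.0003  0.0419] turn [0.    0.003 0.001] yaw [ 3.141e+00  3.000e-03 -4.500e-02] t 29.4
```

```bash
python3 -m pendant '[[[0.0008,0,0.015],[0,0,0],0.06],[[0.0008,0,0.03],[0,0,0],0.06],[[0.0008,0,0.038],[0,0,0],0.06],[[0.0008,0,0.042],[0,0,0],0.06],[[0.0008,0,0.042],[0,0,0],0.06],[[0.0008,0,0.042],[0,0,0],0.085],[[0.0008,0,0.042],[0,0,0],0.085],[[0.0008,0,0.042],[0,0,0],0.085],[[0.0008,0,0.042],[0,0,0],0.085],[[0.0008,0,0.042],[0,0,0],0.085]]'
python3 -m pendant '[[[0,0,-0.03],[0,0,0],0.085],[[0,0,-0.06],[0,0,0],0.085],[[0,0.03,-0.06],[0,0,0],0],[[0.0,0.065,-0.06],[0,0,0],0],[[0,0.065,-0.06],[0,0,0],0],[[0,0.065,-0.06],[0,0,0],0],[[0,0.065,-0.06],[0,0,0],0],[[0,0.065,-0.06],[0,0,0],0],[[0,0.065,-0.06],[0,0,0],0],[[0,0.065,-0.06],[0,0,0],0]]'
python3 -m pendant '[[[0,0,0],[0,0,0],0],[[0,0,0],[0,0,0],0],[[0,0,0],[0,0,0],0],[[0,0,0],[0,0,0],0],[[0,0,0],[0,0,0],0],[[0,0,0.03],[0,0,0],0],[[0,0,0.05],[0,0,0],0],[[0,0,0.06],[0,0,0],0],[[0,0,0.06],[0,0,0],0],[[0,0,0.06],[0,0,0],0]]'
python3 -c "
from h import *
X=np.array([np.cos(1.525),np.sin(1.525)]);p=np.array([522,140.5])-20*X
to(*p,114,1.525-np.pi/2)"
```

```text
time: 30.23
tool_pos: [517.9, 35.3, 276.1]
tcp_rot: [3.141, -0.001, -0.046]
contact_force: [-0.5, -0.3, 0.3]
grip_width: 84.9
time: 31.07
tool_pos: [514.8, -28.8, 335.6]
tcp_rot: [-3.142, 0.0, -0.045]
contact_force: [-0.3, 0.8, 0.1]
grip_width: 36.3
time: 31.9
tool_pos: [515.0, -29.7, 275.9]
tcp_rot: [3.142, 0.0, -0.046]
contact_force: [-0.1, -0.4, 0.7]
grip_width: 0.6
shift [-0.0009 -0.1503  0.0029] turn [ 0.  0. -0.] yaw [ 3.142  0.    -0.046] t 31.9
```

```bash
python3 -m pendant '[[[0,-0.01,0.001],[0,0,0],0],[[0,-0.02,0.002],[0,0,0],0],[[0,-0.03,0.002],[0,0,0],0],[[0,-0.04,0.002],[0,0,0],0],[[0,-0.05,0.002],[0,0,0],0],[[0,-0.06,0.002],[0,0,0],0],[[0,-0.07,0.002],[0,0,0],0],[[0,-0.08,0.002],[0,0,0],0]]'
python3 -m pendant '[[[0,-0.01,0],[0,0,0],0],[[0,-0.02,0],[0,0,0],0],[[0,-0.03,0],[0,0,0],0],[[0,-0.04,0],[0,0,0],0],[[0,-0.05,0],[0,0,0],0],[[0,-0.06,0],[0,0,0],0],[[0,-0.07,0],[0,0,0],0],[[0,-0.07,0],[0,0,0],0]]'
python3 -m pendant '[[[0,0.03,0],[0,0,0],0],[[0,0.06,-0.03],[0,0,0],0],[[0,0.1,-0.06],[0,0,0],0.05],[[0,0.14,-0.09],[0,0,0],0.05],[[0,0.18,-0.09],[0,0,0],0.05],[[0,0.18,-0.09],[0,0,-0.3],0.05],[[0,0.18,-0.09],[0,0,-0.3],0.05],[[0,0.18,-0.09],[0,0,-0.3],0.05],[[0,0.18,-0.09],[0,0,-0.3],0.05]]'
python3 -c "
from h import *
c=capture('top');save(c,'pics/t10.png',(95,165,345,315),3.2)
to(430.9,-112.2,80,1.528);to(430.9,-112.2,32,1.528)"
```

```text
time: 32.57
tool_pos: [518.5, 51.4, 273.9]
tcp_rot: [3.141, -0.0, -0.046]
contact_force: [0.3, -4.2, 3.0]
grip_width: 0.4
time: 33.23
tool_pos: [521.8, 120.2, 273.8]
tcp_rot: [3.138, 0.0, -0.045]
contact_force: [-0.0, -13.4, 5.3]
grip_width: 0.4
time: 33.98
tool_pos: [513.5, -59.0, 363.4]
tcp_rot: [-3.14, 0.0, 0.255]
contact_force: [0.4, 0.7, 0.6]
grip_width: 42.5
shift [-0.0932  0.0312  0.1243] turn [-1.000e-03 -1.000e-03 -1.276e+00] yaw [-3.14   0.     0.252] t 34.0
shift [-0.0932  0.0313  0.1723] turn [-1.000e-03 -1.000e-03 -1.276e+00] yaw [-3.14   0.     0.252] t 34.0
```

View pics/t10.png

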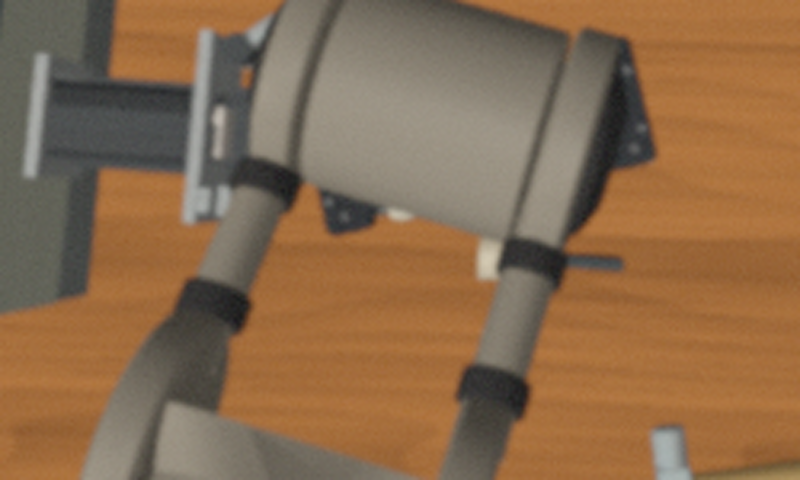

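The rear of the last boat shows as a white strip at the mouth at about (218,128). I'll measure where it sits while turning toward the plug.

```bash
python3 - <<'E'
from h import *
c=capture('top')
a=c["color"][195:216,156:174].astype(int).sum(2)//3
print(a)
X=np.array([np.cos(1.525),np.sin(1.525)]);Y=np.array([-X[1],X[0]]);M=np.array([522,140.5])
for x in(0,-5,-10,-20):print(x,proj(c,[[*(M+x*X+y*Y),113] for y in(-18,18)]).round(1).tolist())
print("flange",proj(c,[[*(M+y*Y),152] for y in(-18,18)]).round(1).tolist())
E
python3 -m pendant '[[[-0.03,0.01,0],[0,0,-1.276],0.05],[[-0.06,0.02,0],[0,0,-1.276],0.05],[[-0.0932,0.0313,0],[0,0,-1.276],0.05],[[-0.0932,0.0313,0],[0,0,-1.276],0.05],[[-0.0932,0.0313,0],[0,0,-1.276],0.05],[[-0.0932,0.0313,0],[0,0,-1.276],0.05],[[-0.0932,0.0313,0],[0,0,-1.276],0.05],[[-0.0932,0.0313,0],[0,0,-1.276],0.05],[[-0.0932,0.0313,0],[0,0,-1.276],0.05],[[-0.0932,0.0313,0],[0,0,-1.276],0.05]]'
python3 -m pendant '[[[0,0,0.0],[0,0,-0.04],0.05],[[0,0,0],[0,0,-0.04],0.05],[[0,0,0],[0,0,-0.04],0.05],[[0,0,0],[0,0,-0.04],0.05]]'
python3 - <<'E'
from h import *
to(430.9,-112.2,32,1.528)
c=capture('wrist');save(c,'pics/w11.png',(0,0,512,384),1)
# dark fin end
print(proj(c,[[430.9-0*5,-112.2+s,40] for s in(-44,16)]))
print("mouth strip",proj(c,[[522,140.5,113],[522,140.5,85]]))
E
```

```text
[[152 165 159 136 105  84  74  70  64  71  69  78  77  76  76  70  65  82]
 [158 165 158 132  99  78  69  64  69  68  74  71  77  76  73  69  64  86]
 [161 165 154 132  98  80  81  89  87  83  75  78  79  76  77  71  74  93]
 [159 163 154 125  95  91 112 130 127 106  89  84  79  82  78  75  82 100]
 [162 165 151 121  95 103 135 162 154 126  97  93  85  82  84  80  84 108]
 [162 163 147 117  92 117 151 173 165 131 103  96  86  84  83  79  91 111]
 [162 162 146 114 101 132 165 178 164 129  99  92  88  80  84  82  92 113]
 [163 163 146 112  97 131 167 180 165 130 101  91  89  81  80  78  93 114]
 [163 162 145 107  91 120 157 173 162 124 100  90  86  79  76  85  94 117]
 [165 161 138 103  84 102 137 159 150 120  99  89  85  77  78  85  98 122]
 [164 159 136 102  83  96 130 151 150 118  98  93  85  82  81  86 104 122]
 [165 156 133 102  84  96 131 151 142 114  99  92  83  79  78  84 105 125]
 [165 156 131 101  80 100 135 150 142 114  98  91  85  85  78  83 105 128]
 [165 155 128  98  86 100 139 151 134 110  97  91  83  81  80  87 105 127]
 [164 154 126  93  80 106 141 154 134 107  94  91 
[... 439 characters left out ...]
79  81  78  72  62  55  49  53  56]]
0 [[164.1, 197.0], [162.6, 212.7]]
-5 [[166.2, 197.2], [164.8, 212.9]]
-10 [[168.4, 197.3], [166.9, 213.0]]
-20 [[172.7, 197.6], [171.3, 213.3]]
flange [[159.0, 195.6], [157.4, 212.1]]
time: 34.92
tool_pos: [431.2, -112.6, 363.6]
tcp_rot: [-3.141, -0.001, 1.505]
contact_force: [-0.3, 0.2, -0.1]
grip_width: 49.7
time: 35.25
tool_pos: [431.2, -112.9, 363.7]
tcp_rot: [-3.141, -0.0, 1.538]
contact_force: [-0.2, 0.0, -0.9]
grip_width: 50.3
shift [ 0.0007 -0.0003  0.1727] turn [-0.   -0.    0.01] yaw [-3.141 -0.     1.538] t 35.2
[[255.01966916 214.7834674 ]
 [253.3289194  165.66005493]]
mouth strip [[ 373.81130678 -159.34143428]
 [ 358.87890266 -125.1180769 ]]
```

The last boat's rear sits about 2 mm before the mouth and centred; the plug will shove it in. Next: regrip the plug.

```bash
python3 -m pendant '[[[0,0,0.04],[0,0,0.01],0.05],[[0,0,0.08],[0,0,0.01],0.05],[[0,0,0.12],[0,0,0.01],0.05],[[0,0,0.15],[0,0,0.01],0.05],[[0,0,0.165],[0,0,0.01],0.05],[[0,0,0.172],[0,0,0.01],0.05],[[0,0,0.172],[0,0,0.01],0.05],[[0,0,0.172],[0,0,0.01],0.0],[[0,0,0.172],[0,0,0.01],0.0]]'
python3 -m pendant '[[[0,0,0],[0,0,0],0],[[0,0,0],[0,0,0],0],[[0,0,0],[0,0,0],0],[[0,0,0],[0,0,0],0],[[0,0,0],[0,0,0],0],[[0,0,0],[0,0,0],0],[[0,0,-0.03],[0,0,0],0],[[0,0,-0.07],[0,0,0],0],[[0,0,-0.11],[0,0,0],0],[[0,0,-0.11],[0,0,0],0]]'
python3 -c "
from h import *
to(517.3,45,150,1.527);to(517.3,45,118,1.527)"
```

```text
time: 36.05
tool_pos: [431.6, -113.5, 192.9]
tcp_rot: [3.139, 0.001, 1.529]
contact_force: [0.6, -0.5, 0.3]
grip_width: 40.6
time: 36.88
tool_pos: [432.7, -113.9, 307.8]
tcp_rot: [3.131, 0.004, 1.53]
contact_force: [2.6, -1.3, -2.8]
grip_width: 9.9
shift [ 0.1622  0.0781 -0.0011] turn [0.011 0.004 0.003] yaw [3.131 0.004 1.53 ] t 36.9
shift [0.1623 0.0778 0.0309] turn [0.011 0.004 0.003] yaw [3.131 0.004 1.53 ] t 36.9
```

```bash
python3 -m pendant '[[[0.03,0.015,0],[0,0,0],0],[[0.06,0.03,0],[0,0,0],0],[[0.09,0.045,0],[0,0,0],0],[[0.12,0.06,0],[0,0,0],0],[[0.145,0.078,0],[0,0,0],0],[[0.155,0.078,0],[0,0,0],0],[[0.155,0.078,0],[0,0,0],0],[[0.155,0.078,0],[0,0,0],0],[[0.155,0.078,0],[0,0,0],0]]'
python3 -c "
from h import *
to(517.3,45,118,1.527)
c=capture('wrist');save(c,'pics/w12.png',(0,0,512,384),1)
X=np.array([np.cos(1.525),np.sin(1.525)]);Y=np.array([-X[1],X[0]]);M=np.array([522,140.5])
print(get_obs()['tool_pos'],proj(c,[[*(M-1*X+y*Y),113] for y in(-18,18)]).round())"
```

```text
time: 37.63
tool_pos: [514.7, 37.7, 301.0]
tcp_rot: [-3.14, 0.0, 1.529]
contact_force: [0.2, -0.8, -3.2]
grip_width: 9.7
shift [0.0074 0.0023 0.024 ] turn [-0.002  0.     0.002] yaw [-3.14   0.     1.529] t 37.6
[514.8230448   37.5113473  301.27557266] [[291.  60.]
 [229.  60.]]
```

View pics/w12.png

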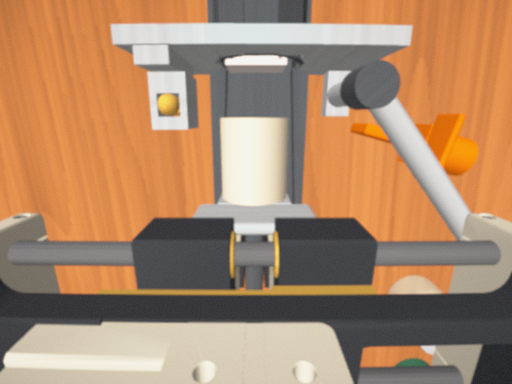

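The last boat's rear is at the mouth (257,60), upright, and the plug block (254,160) is aligned with it. Lower and slide the plug in.

```bash
python3 -m pendant '[[[0,0.001,0.01],[0,0,0],0],[[0,0.002,0.018],[0,0,0],0],[[0.0,0.0023,0.022],[0,0,0],0],[[0,0.0023,0.024],[0,0,0],0],[[0,0.0023,0.024],[0,0,0],0],[[0,0.0023,0.024],[0,0,0],0]]'
python3 -m pendant '[[[0.008,0,0],[0,0,0],0],[[0.016,0,0],[0,0,0],0],[[0.024,0,0],[0,0,0],0],[[0.032,0,0],[0,0,0],0],[[0.038,0,0],[0,0,0],0],[[0.044,0,0],[0,0,0],0],[[0.05,0,0],[0,0,0],0]]'
python3 -c "
from h import *
to(520.3,114,117.2,1.527)"
```

```text
time: 38.18
tool_pos: [517.6, 38.1, 277.5]
tcp_rot: [-3.141, 0.0, 1.529]
contact_force: [0.9, 0.3, -2.5]
grip_width: 9.8
time: 38.77
tool_pos: [519.7, 88.9, 277.7]
tcp_rot: [3.142, 0.001, 1.53]
contact_force: [-0.3, -3.2, -2.2]
grip_width: 9.6
shift [ 0.0252 -0.0005  0.0015] turn [0.    0.001 0.003] yaw [3.142e+00 1.000e-03 1.530e+00] t 38.8
```

```bash
python3 -m pendant '[[[0.006,0,0],[0,0,0],0],[[0.012,0,0.0005],[0,0,0],0],[[0.018,0,0.001],[0,0,0],0],[[0.022,0,0.0012],[0,0,0],0],[[0.025,0,0.0012],[0,0,0],0],[[0.027,0,0.0012],[0,0,0],0],[[0.028,0,0.0012],[0,0,0],0]]'
python3 -c "
from h import *
to(520.3,114,117.2,1.527);print(get_obs()['contact_force'])"
```

```text
time: 39.35
tool_pos: [521.1, 115.0, 277.1]
tcp_rot: [3.141, 0.004, 1.53]
contact_force: [-1.0, -18.2, 3.3]
grip_width: 9.6
shift [-0.0011 -0.0007  0.0009] turn [0.001 0.004 0.003] yaw [3.141 0.004 1.53 ] t 39.4
[ -0.97051062 -18.19506489   3.29120975]
```

```bash
python3 -m pendant '[[[0,0,0],[0,0,0],0.05],[[0,0,0],[0,0,0],0.05],[[0,0,0],[0,0,0],0.05],[[0,0,0],[0,0,0],0.05],[[0,0,-0.03],[0,0,0],0.05],[[0,0,-0.06],[0,0,0],0.03],[[-0.035,0,-0.06],[0,0,0],0],[[-0.07,0,-0.06],[0,0,0],0],[[-0.07,0,-0.06],[0,0,0],0],[[-0.07,0,-0.06],[0,0,0],0]]'
python3 -m pendant '[[[0,0,0],[0,0,0],0],[[0,0,0.03],[0,0,0],0],[[0,0,0.06],[0,0,0],0],[[0,0,0.06],[0,0,0],0],[[0,0,0.06],[0,0,0],0],[[0.004,0,0.06],[0,0,0],0],[[0.008,0,0.06],[0,0,0],0]]'
python3 -m pendant '[[[0.002,0,0],[0,0,0],0],[[0.004,0,0],[0,0,0],0],[[0.006,0,0],[0,0,0],0],[[0.008,0,0],[0,0,0],0]]'
python3 -m pendant '[[[0.002,0,0],[0,0,0],0],[[0.004,0,0],[0,0,0],0]]'
```

```text
time: 40.18
tool_pos: [518.0, 45.2, 336.7]
tcp_rot: [3.141, -0.0, 1.527]
contact_force: [0.5, -0.1, 0.4]
grip_width: 14.3
time: 40.77
tool_pos: [519.0, 55.0, 278.2]
tcp_rot: [3.139, -0.0, 1.53]
contact_force: [-0.4, -0.1, -0.3]
grip_width: 0.6
time: 41.1
tool_pos: [518.7, 62.6, 277.0]
tcp_rot: [3.141, 0.0, 1.53]
contact_force: [-0.5, -1.7, 1.0]
grip_width: 0.5
time: 41.27
tool_pos: [518.9, 64.0, 277.1]
tcp_rot: [3.141, 0.007, 1.531]
contact_force: [-2.6, -27.4, 4.0]
grip_width: 0.1
```

```bash
python3 -m pendant '[[[-0.02,0,0],[0,0,0],0],[[-0.04,0,-0.03],[0,0,0],0],[[-0.08,0,-0.07],[0,0,0],0.03],[[-0.12,0,-0.11],[0,0,0],0.05],[[-0.16,0,-0.13],[0,0,0.2],0.05],[[-0.2,0,-0.13],[0,0,0.4],0.05],[[-0.2,0,-0.13],[0,0,0.5],0.05],[[-0.2,0,-0.13],[0,0,0.6],0.05],[[-0.2,0,-0.13],[0,0,0.7],0.05],[[-0.2,0,-0.13],[0,0,0.8],0.05]]'
python3 -m pendant '[[[0,0,0],[0,0,0.73],0.05],[[0,0,0],[0,0,0.73],0.05],[[0,0,0],[0,0,0.73],0.05],[[0,0,0],[0,0,0.73],0.05],[[0,0,0],[0,0,0.73],0.05],[[0,0,0],[0,0,0.73],0.05],[[0,0,0],[0,0,0.73],0.05]]'
python3 - <<'E'
from h import *
import pickle
t=capture("top");s=capture("scene");t0=pickle.load(open("c0.pkl","rb"))["top"]
def red(c,roi):
    x0,y0,x1,y1=roi;im=c["color"][y0:y1,x0:x1].astype(int);m=((im[...,0]>130)&(im[...,1]<70)&(im[...,2]<70)).astype(np.uint8)
    y,x=np.where(m);return x.mean()+x0,y.mean()+y0,m.sum()
r=red(t,(190,110,240,180));print(r,onz(t,[r[:2]],185))
r=red(t0,(140,220,180,260));print("ref",r,onz(t0,[r[:2]],185))
for c in(t0,t):print(c["color"][200:214,160:196:2].astype(int).sum(2)//3)
to(659,21.5,220,0);to(659,21.5,181,0)
E
```

```text
time: 42.1
tool_pos: [510.4, -134.3, 406.8]
tcp_rot: [3.141, -0.0, 0.772]
contact_force: [-0.6, 1.0, -0.1]
grip_width: 47.7
time: 42.68
tool_pos: [510.5, -133.5, 406.6]
tcp_rot: [3.142, 0.0, 0.046]
contact_force: [-0.0, -0.3, 0.2]
grip_width: 50.3
(np.float64(211.76470588235293), np.float64(141.33823529411765), np.uint64(68)) [[655.345192    22.92020503 185.        ]]
ref (np.float64(156.5), np.float64(238.575), np.uint64(40)) [[448.14628261 130.2923036  185.        ]]
[[159 110 126 163 145  98  78  78  78  78  78  74  78  79  80  77  80  76]
 [157 105 132 163 143 100  78  80  76  77  78  78  76  80  79  78  78  77]
 [154 106 137 164 140  96  75  73  79  78  77  79  78  78  77  78  76  76]
 [149 102 137 163 140  93  69  70  68  76  72  73  75  78  74  81  77  75]
 [149 103 136 164 137  90  70  69  68  70  71  69  68  69  67  67  70  77]
 [148  98 138 163 135  91  77  71  72  73  71  69  70  71  71  64  56  70]
 [144  98 140 164 131  93  80  76  72  77  76  75  74  76  75  59  46  62]
 [144  95 142 161 134  85  75  76  72  72  74  75  75  73  77  66  41  56]
 [144  95 144 163 131  92 
[... 963 characters left out ...]
  79  72  73  77  75  79  74  74  75  78  80  78  70  41  61]
 [150  94  94  90  78  74  76  78  75  67  70  69  75  74  75  68  38  63]
 [147  91  94  88  83  83  78  77  75  72  75  74  74  76  75  70  62  67]
 [150  89  89  86  86  83  78  82  82  83  81  78  75  77  75  79  73  72]
 [149  90  91  87  81  82  80  83  81  80  77  76  78  81  81  81  75  76]
 [143  87  87  88  82  79  82  82  80  80  78  80  81  79  80  80  79  79]
 [141  89  94  86  83  84  81  84  83  79  80  83  77  79  79  82  77  81]]
shift [ 0.1565 -0.1469  0.0276] turn [ 0.    -0.     0.053] yaw [ 3.142 -0.     0.053] t 42.8
shift [ 0.1565 -0.1469  0.0666] turn [ 0.    -0.     0.053] yaw [ 3.142 -0.     0.053] t 42.8
```

The fin's end is at the same pixel as before the plug was drawn, so the plug is home. Now back to the bar's grip.

```bash
python3 -m pendant '[[[0.04,-0.02,0],[0,0,0.05],0.06],[[0.08,-0.04,0],[0,0,0.05],0.06],[[0.11,-0.07,0],[0,0,0.05],0.06],[[0.14,-0.1,0],[0,0,0.05],0.06],[[0.1552,-0.13,0],[0,0,0.05],0.06],[[0.1552,-0.1469,0],[0,0,0.05],0.06],[[0.1552,-0.1469,0],[0,0,0.05],0.06],[[0.1552,-0.1469,0],[0,0,0.05],0.06],[[0.1552,-0.1469,0],[0,0,0.05],0.06]]'
python3 - <<'E'
from h import *
c=capture("wrist");im=c["color"].astype(int);m=((im[...,0]>120)&(im[...,1]<70)&(im[...,2]<70)).astype(np.uint8)
for k in cv2.findContours(m,0,2)[0]:
    if cv2.contourArea(k)>30:
        b=cv2.boundingRect(k);print(b,cv2.contourArea(k),onz(c,[[b[0]+b[2]/2-.5,b[1]+b[3]-8]],198))
print(proj(c,[[657.5,21.5,198]]))
to(657.5,21.5,181,0)
E
```

```text
time: 43.53
tool_pos: [658.1, 20.1, 406.5]
tcp_rot: [3.141, 0.0, 0.001]
contact_force: [-0.9, -0.1, 0.7]
grip_width: 59.9
(246, 190, 19, 36) 481.5 [[655.45133852  18.86148254 198.        ]]
(169, 0, 105, 71) 5936.0 [[762.57385746  41.06108517 198.        ]]
(25, 0, 103, 80) 6645.5 [[757.91362711 137.1848187  198.        ]]
[[251.47520619 215.432078  ]]
shift [-0.0005 -0.0019  0.0667] turn [ 0.001  0.    -0.   ] yaw [ 3.141  0.    -0.   ] t 43.6
```

```bash
python3 -m pendant '[[[0,0,0.03],[0,0,0],0.06],[[0,0,0.055],[0,0,0],0.06],[[0,0,0.0665],[0,0,0],0.06],[[0,0,0.0665],[0,0,0],0.06],[[0,0,0.0665],[0,0,0],0.0],[[0,0,0.0665],[0,0,0],0.0],[[0,0,0.0665],[0,0,0],0.0],[[0,0,0.0665],[0,0,0],0.0],[[0,0,0.0665],[0,0,0],0.0],[[0,0,0.0665],[0,0,0],0.0]]'
python3 -m pendant '[[[0,0,0],[0,0,0],0],[[0,0,0],[0,0,0],0],[[0,0,0],[0,0,0],0],[[0,0,0],[0,0,0],0]]'
python3 - <<'E'
import numpy as np
from plant import get_obs
print(get_obs()["tool_pos"])
a=3.096;f=lambda t:128*np.array([np.cos(a+t),-np.sin(a+t)])
for b,n in((2.297,1.55),(1.55,.75),(.75,0.1),(0.1,0)):
    print([(f(t)-f(b)).round(1).tolist() for t in np.linspace(b,n,9)[1:]])
E
```

```text
time: 44.42
tool_pos: [658.3, 21.0, 340.7]
tcp_rot: [3.141, -0.001, -0.0]
contact_force: [0.0, -0.1, -0.5]
grip_width: 24.6
time: 44.75
tool_pos: [658.8, 20.1, 340.4]
tcp_rot: [3.14, -0.002, -0.001]
contact_force: [2.6, -4.3, 0.1]
grip_width: 15.3
[658.76381265  20.09570345 340.4499872 ]
[[-9.6, 7.1], [-19.9, 13.2], [-30.6, 18.4], [-41.9, 22.5], [-53.4, 25.6], [-65.2, 27.6], [-77.1, 28.5], [-89.0, 28.2]]
[[-12.7, -1.5], [-25.2, -4.2], [-37.4, -8.2], [-49.1, -13.4], [-60.2, -19.7], [-70.6, -27.1], [-80.3, -35.5], [-89.0, -44.8]]
[[-6.4, -8.2], [-12.1, -16.9], [-17.1, -26.0], [-21.4, -35.5], [-24.8, -45.3], [-27.5, -55.3], [-29.3, -65.6], [-30.3, -75.9]]
[[-0.1, -1.6], [-0.1, -3.2], [-0.2, -4.8], [-0.2, -6.4], [-0.2, -8.0], [-0.2, -9.6], [-0.1, -11.2], [-0.1, -12.8]]
```

```bash
python3 -m pendant '[[[-0.0096,0.0071,0],[0,0,0],0],[[-0.0199,0.0132,0],[0,0,0],0],[[-0.0306,0.0184,0],[0,0,0],0],[[-0.0419,0.0225,0],[0,0,0],0],[[-0.0534,0.0256,0],[0,0,0],0],[[-0.0652,0.0276,0],[0,0,0],0],[[-0.0771,0.0285,0],[0,0,0],0],[[-0.089,0.0282,0],[0,0,0],0]]'
python3 -m pendant '[[[-0.0127,-0.0015,0],[0,0,0],0],[[-0.0252,-0.0042,0],[0,0,0],0],[[-0.0374,-0.0082,0],[0,0,0],0],[[-0.0491,-0.0134,0],[0,0,0],0],[[-0.0602,-0.0197,0],[0,0,0],0],[[-0.0706,-0.0271,0],[0,0,0],0],[[-0.0803,-0.0355,0],[0,0,0],0],[[-0.089,-0.0448,0],[0,0,0],0]]'
python3 -m pendant '[[[-0.0064,-0.0082,0],[0,0,0],0],[[-0.0121,-0.0169,0],[0,0,0],0],[[-0.0171,-0.026,0],[0,0,0],0],[[-0.0214,-0.0355,0],[0,0,0],0],[[-0.0248,-0.0453,0],[0,0,0],0],[[-0.0275,-0.0553,0],[0,0,0],0],[[-0.0293,-0.0656,0],[0,0,0],0],[[-0.0303,-0.0759,0],[0,0,0],0]]'
python3 -m pendant '[[[0,-0.003,0],[0,0,0],0],[[0,-0.006,0],[0,0,0],0],[[0,-0.009,0],[0,0,0],0],[[0,-0.012,0],[0,0,0],0],[[0,-0.013,0],[0,0,0],0],[[0,-0.013,0],[0,0,0],0]]'
python3 -c "
from plant import *
print(get_obs()['tool_pos'])"
```

```text
time: 45.42
tool_pos: [569.1, -7.1, 340.3]
tcp_rot: [-3.141, -0.002, -0.001]
contact_force: [3.1, 2.5, -1.4]
grip_width: 15.8
time: 46.08
tool_pos: [477.9, 35.4, 340.1]
tcp_rot: [3.135, 0.007, -0.001]
contact_force: [-13.9, -16.7, 8.6]
grip_width: 15.6
time: 46.75
tool_pos: [448.8, 113.4, 340.1]
tcp_rot: [3.14, 0.003, -0.001]
contact_force: [-3.7, -5.4, 2.6]
grip_width: 15.0
time: 47.25
tool_pos: [449.4, 126.6, 339.9]
tcp_rot: [3.141, 0.002, -0.0]
contact_force: [-5.3, -0.6, 3.2]
grip_width: 15.7
[449.35447207 126.60393534 339.92484469]
```

```bash
python3 -m pendant '[[[-0.001,-0.001,0],[0,0,0],0],[[-0.001,-0.002,0],[0,0,0],0],[[-0.001,-0.002,0],[0,0,0],0]]'
python3 -m pendant '[[[0,0,0],[0,0,0],0.05],[[0,0,0],[0,0,0],0.05],[[0,0,0],[0,0,0],0.05],[[0,0,0],[0,0,0],0.05],[[0,0,-0.03],[0,0,0],0.05],[[0,0,-0.06],[0,0,0],0.05],[[0,0,-0.06],[0,0,0],0.05],[[0,0,-0.06],[0,0,0],0.05]]'
python3 - <<'E'
from h import *
import pickle
o=get_obs();print(o["tool_pos"])
c=capture("wrist");im=c["color"].astype(int);m=((im[...,0]>130)&(im[...,1]<70)&(im[...,2]<70)).astype(np.uint8)
for k in cv2.findContours(m,0,2)[0]:
    b=cv2.boundingRect(k)
    if cv2.contourArea(k)>30:print(b,onz(c,[[b[0]+b[2]/2-.5,b[1]+b[3]-9]],198))
t0=pickle.load(open("c0.pkl","rb"))
for n in("top","scene"):
    t=capture(n);d=cv2.absdiff(cv2.GaussianBlur(t["color"],(3,3),0),cv2.GaussianBlur(t0[n]["color"],(3,3),0)).max(2)
    for k in cv2.findContours((d>40).astype(np.uint8),0,2)[0]:
        if cv2.contourArea(k)>8:print(n,cv2.boundingRect(k),cv2.contourArea(k))
E
```

```text
time: 47.5
tool_pos: [449.0, 127.3, 340.0]
tcp_rot: [3.138, 0.001, 0.0]
contact_force: [-2.5, -10.2, 1.6]
grip_width: 15.4
time: 48.17
tool_pos: [449.3, 128.7, 401.5]
tcp_rot: [-3.141, -0.004, 0.0]
contact_force: [-0.2, -1.2, 0.3]
grip_width: 50.0
[449.30893578 128.72111519 401.52733137]
(248, 191, 19, 35) [[450.32009296 126.24747375 198.        ]]
top (438, 378, 20, 6) 54.0
top (461, 355, 51, 29) 577.5
top (141, 341, 78, 43) 2576.0
top (303, 242, 32, 17) 478.0
top (353, 231, 35, 28) 511.5
top (21, 214, 8, 8) 39.0
top (0, 214, 12, 23) 101.5
top (40, 212, 35, 8) 141.5
top (0, 205, 189, 179) 14052.0
top (297, 171, 32, 20) 463.0
scene (199, 200, 29, 25) 424.0
scene (223, 158, 27, 20) 351.0
scene (184, 151, 26, 16) 328.0
scene (352, 112, 9, 9) 26.0
scene (362, 111, 14, 7) 22.5
scene (360, 97, 25, 13) 121.5
scene (369, 72, 6, 6) 17.5
scene (205, 46, 5, 7) 15.0
scene (329, 43, 10, 25) 111.0
scene (202, 31, 11, 5) 21.0
scene (213, 30, 5, 7) 14.5
scene (422, 29, 8, 17) 78.5
scene (339, 27, 5, 18) 25.5
scene (201, 23, 10, 5) 24.5
scene (366, 19, 53, 25) 785.0
scene (205, 18, 14, 5) 21.0
scene (351, 17, 15, 30) 141.0
scene (425, 12, 8, 14) 59.0
scene (370, 3, 8, 14) 60.5
scene (322, 0, 143, 172) 6368.5
scene (326, 0, 6, 17) 44.5
scene (151, 0, 54, 53) 1383.5
```

```bash
python3 -m pendant '[[[0,0.02,-0.02],[0,0,0],0.05],[[0,0.05,-0.03],[0,0,0],0.05],[[0,0.09,-0.03],[0,0,0],0.05],[[0,0.13,-0.03],[0,0,0],0.05],[[0,0.13,-0.03],[0,0,0],0.05],[[0,0.13,-0.03],[0,0,0],0.05]]'
python3 - <<'E'
from h import *
import pickle
t0=pickle.load(open("c0.pkl","rb"))
for n,r in(("scene",(285,165,400,245)),("scene",(205,115,280,155)),("scene",(155,210,245,270)),("top",(255,110,350,150)),("top",(290,290,390,340))):
    x0,y0,x1,y1=r;t=capture(n);d=cv2.absdiff(t["color"],t0[n]["color"]).max(2)[y0:y1,x0:x1];print(n,r,d.max(),(d>40).sum(),round(d.mean(),1))
print(close_job())
E
```

```text
time: 48.82
tool_pos: [448.9, -3.3, 429.0]
tcp_rot: [-3.141, 0.002, -0.005]
contact_force: [-0.5, 0.1, -0.8]
grip_width: 49.7
scene (285, 165, 400, 245) 12 0 3.6
scene (205, 115, 280, 155) 101 37 4.7
scene (155, 210, 245, 270) 126 264 7.6
top (255, 110, 350, 150) 18 0 4.7
top (290, 290, 390, 340) 16 0 4.7
the job is handed in; nothing more can be done
None
```

The furnace is loaded and the job is handed in at about 49 s. I swung the keeper bar open, set the plug aside on the bench, and pushed all three white boats end to end through the gutter into the tube. The plug then went back home, shoving the boats deeper, and I swung the bar shut. The black boats and the orange plug were left alone.

**Plug and keeper bar:**
- In the scene view, the gutter, plug and bar area looks the same as at the start (largest pixel difference 12).
- The plug met a firm stop under a 27 N push, and its fin end is at its original pixel.
- The bar's grip is back within about 1 mm of where it began, with a 10 N stop when pressed. I never sensed the detent click itself; I am inferring it from that position and the force.

**Boats:** before the plug went in, the wrist view showed the last boat upright and centred with its rear at the mouth. The boats could not be seen once the plug was home. The last boat's push peaked at 13 N, more than the others, but it went in fully.

**Jar, cup and hammer:** the top view shows the jar, cup and hammer areas unchanged. The two scene-view patches around them did differ. An earlier whole-image check put those differences where the boats used to stand, which those patches overlap.

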